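Stand the oiled packers in their slotted stand

TASK

The three oiled hardwood packers have drained on their sloping rests. Stand each one upright on its end in the slotted wooden stand, hole end up and fully down, in the slot that matches its thickness: thinnest in the narrowest, thickest in the widest. Leave the jar, the mug, the brass weight and the V block where they are.

Things in the scene. Friction and masses are not known exactly. Their poses are not given: they have to be found in the camera images.
- stand: fixed wooden block, 170 x 74 x 47 mm (x, y, z), origin at the centre of its underside on the bench; three slots open at its top, each 35 mm deep, running across it along its y, 48 mm apart along its x; mouths chamfered 2 mm; the narrowest slot is the one at its -x end, the widest at its +x end; brass screw heads on the long sides
- slot_small (a point): centre of the floor of the stand's narrow slot, 14 mm wide (along x) and 50 mm long (along y), for the small packer; 12 mm above the bench, 35 mm below the mouth; axes those of the stand
- slot_medium (a point): centre of the floor of the stand's middle slot, 18 mm wide (along x) and 50 mm long (along y), for the medium packer; 12 mm above the bench, 35 mm below the mouth; axes those of the stand
- slot_large (a point): centre of the floor of the stand's wide slot, 22 mm wide (along x) and 50 mm long (along y), for the large packer; 12 mm above the bench, 35 mm below the mouth; axes those of the stand
- packer_small_center (a point): centre of the small packer, a loose flat dark hardwood plate 10 mm thick (its x), 46 mm wide (its y), 100 mm long (its z), under 0.2 kg; its z axis points to the end that has the brass-rimmed hole (centre 14 mm from that end; shallow, not a through hole). It starts on its rest leaning 40 degrees from upright, hole end up, its -x face upward. It may be gripped across its 46 mm width near the hole end, clear of the rest
- packer_medium_center (a point): centre of the medium packer, a loose flat dark hardwood plate 14 mm thick (its x), 46 mm wide (its y), 120 mm long (its z), under 0.2 kg; its z axis points to the end that has the brass-rimmed hole (centre 14 mm from that end; shallow, not a through hole). It starts on its rest leaning 40 degrees from upright, hole end up, its -x face upward. It may be gripped across its 46 mm width near the hole end, clear of the rest
- packer_large_center (a point): centre of the large packer, a loose flat dark hardwood plate 18 mm thick (its x), 46 mm wide (its y), 140 mm long (its z), under 0.2 kg; its z axis points to the end that has the brass-rimmed hole (centre 14 mm from that end; shallow, not a through hole). It starts on its rest leaning 40 degrees from upright, hole end up, its -x face upward. It may be gripped across its 46 mm width near the hole end, clear of the rest
- rest_small: fixed pale wooden rest under the small packer: base 120 x 56 x 10 mm, a sloping bar 20 mm wide under the middle of the packer that rises towards the rest's +x at 40 degrees from upright to about 85 mm high, and a 30 mm wide lip at its foot; origin at the centre of its underside
- rest_medium: fixed pale wooden rest under the medium packer: base 120 x 56 x 10 mm, a sloping bar 20 mm wide under the middle of the packer that rises towards the rest's +x at 40 degrees from upright to about 85 mm high, and a 30 mm wide lip at its foot; origin at the centre of its underside
- rest_large: fixed pale wooden rest under the large packer: base 120 x 56 x 10 mm, a sloping bar 20 mm wide under the middle of the packer that rises towards the rest's +x at 40 degrees from upright to about 85 mm high, and a 30 mm wide lip at its foot; origin at the centre of its underside
- glass_jar: lidded glass jar, 63 mm diameter, 99 mm high, bystander; origin at the centre of its underside
- mug: white mug, 83 x 113 mm with its handle, 93 mm high, bystander; origin at the centre of its underside
- brass_weight: turned brass weight, 35 mm diameter, 44 mm high, bystander; origin at the centre of its underside
- vee_block: steel V block 50 x 38 x 34 mm, bystander; origin at the centre of its underside
Things that resemble listed ones, but are neither listed nor needed, are in the scene too. What is shaped like the part that bears packer_large_center but purple is not meant.

How it is judged:
At the end, for the whole second after the job is handed in: Each packer stands in its own slot (small in narrow, medium in middle, large in wide), hole end up, within 0.16 rad of upright, its centre within 14 mm sideways of the slot's centre and within 5 mm of the height it has when its foot is on the slot's floor, and at rest (horizontal distance between packer_small_center and slot_small below 0.014 m and z of packer_small_center in the frame of slot_small between 0.045 and 0.055 m and angle between each of packer_small_center, packer_medium_center, packer_large_center's own z axis and vertical below 0.16 rad and linear speed of each of packer_small, packer_medium, packer_large below 0.02 m/s and horizontal distance between packer_medium_center and slot_medium below 0.014 m and z of packer_medium_center in the frame of slot_medium between 0.055 and 0.065 m and horizontal distance between packer_large_center and slot_large below 0.014 m and z of packer_large_center in the frame of slot_large between 0.065 and 0.075 m); the robot touches nothing.
It fails at once if the glass jar is shifted by more than 20 mm or tipped over (distance of glass_jar from where it was at the start of the episode above 0.02 m or angle between glass_jar's own z axis and vertical above 0.5 rad).
It fails at once if the mug is shifted by more than 20 mm or tipped over (distance of mug from where it was at the start of the episode above 0.02 m or angle between mug's own z axis and vertical above 0.5 rad).
It fails at once if the brass weight is shifted by more than 20 mm or tipped over (distance of brass_weight from where it was at the start of the episode above 0.02 m or angle between brass_weight's own z axis and vertical above 0.5 rad).
It fails at once if the vee block is shifted by more than 20 mm or tipped over (distance of vee_block from where it was at the start of the episode above 0.02 m or angle between vee_block's own z axis and vertical above 0.5 rad).
It also fails if it takes over 72 s, if anything falls off the work surface, if the arm or the gripper's body presses on something with over 40 N, if the wrist force passes 120 N, or if a joint passes its speed limit or range.

ROBOT

A 6-joint arm with a two-finger parallel gripper is mounted at the origin on a cart in front of the work surface, level with it; the furniture and walls round the work are solid. World frame = base frame: x ahead of the robot, y to its left, z up, the work surface at z = 0. Lengths are in m, angles in rad, forces in N, time in s.
With the tool pointing down it reaches from about 0.4 to 0.825 m from the base axis. Payload 7 kg.
Tool frame: the origin (TCP) lies midway between the tips of the shut fingers; the grasp point (between the pads) lies 19 mm behind it; z points along the fingers, y is the direction in which the jaws open and shut (so a half turn about z gives the same grasp; the last joint's range is limited). The gripper opens to 88 mm and grips with 3 to 60 N. Pads are 19 mm wide; open, the fingers measure 130 mm over their backs; the gripper's body (78 mm by 193 mm) begins 47 mm behind the grasp point.
Start: joints at [1.49, 0.359, 0.012, 0, -1.224, -0.288], TCP at [0.243, 0.63, 0.227] pointing down, gripper open.
Joint ranges: [-3.07, 3.07], [-1.43, 2.12], [-1.02, 1.25], [-3.03, 1.67], [-3.05, -0], [-3.03, 3.03]. Speed limits (rad/s): [2.39, 2.39, 3.01, 3.14, 3.14, 3.14].

INTERFACE

Orientations are given as [roll, pitch, yaw] about the fixed x, y, z axes, in that order (R = Rz(yaw) Ry(pitch) Rx(roll)).
In Python, from station import get_state, grab_frame, camera_info, job_done gives the robot as it stands. The module is installed in compiled form; this text tells all that it offers.
- The arm moves only by the shell command python3 -m inch 'ROWS' [FORCE]. ROWS is JSON, a list that holds one entry, the list of rows, each a list of 7 numbers: the shift along the tool's x, y, z normalised to -1 to 1, where 1 is 50 cm, then the turn, a rotation vector about the tool's x, y, z normalised to -1 to 1, where 1 is 180 degrees, then the closure, from 0 (fully open) to 1 (shut). A call has 1 to 20 rows; each row shifts and turns the commanded pose from where the row before left it, along the tool's axes as they then stand; what a row does not reach is not made up. A row lasts 1/10 s, in which the tool goes at most 50 mm and 8.59 degrees, less where a joint would pass 70% of its speed; a pose out of reach is approached as far as the arm can. A call with a number of a shift or a turn outside -1 to 1 is refused whole. A call with a gripper value outside its range is refused whole. The fingers move at their own pace and stop on an object; FORCE is the grip in N (left out, the last holds). Time passes only in rows, so rows that do not move let the fingers close. It gives the time, the measured TCP pose, the force and the opening at its end, in the units of the state.
- get_state(): the state, without advancing time (a new reading comes with each control period).
- grab_frame(name): name is "scene" or "top"; returns the picture (384x512x3 uint8, blue, green, red); there is no depth.
- camera_info(name): a dict with "vertical_fov" (degrees; the focal length in pixels is half the picture's height over the tangent of half this angle, whatever the lens; pixels are square), "cx", "cy" (the principal point, pixels), "R" (3x3) and "t" (3): a world point X has camera coordinates R X + t. Camera axes: x right, y down, z forward; pixel columns grow to the right and rows downward; lengths in m; the calibration is good to about 2 mm. A picture is of the moment at which its call begins. camera_info takes no time and is no camera call.
- job_done(): hands the job in, once; it reports no verdict.
The state is a dict: "t": time; "q": joint angles; "qd": joint speeds; "joint_efforts": joint torques, N m; "eef_pos": TCP position; "ee_rot": TCP orientation; "force": force on the tool from outside, world axes, zero at the start; "moment": the same for the moment, N m; "width": finger opening in m.
Only numpy, scipy, OpenCV 4.12 (cv2) and the standard library are available. Lean on these libraries where they do the work, as an engineer would, in place of code of your own. Each camera call takes 0.05 s, during which the arm holds its last target.

## Working session

There is one attempt and no reset: what is moved stays moved. The work goes in short steps, Python scripts to look and compute and a shell command to move; the robot and the scene stay as the last step left them, time stands still between calls to the robot, and variables do not carry over. Pictures are saved under pics/ and viewed, and the job is handed in when it is done.

```bash
mkdir -p pics; ls; python3 - <<'E'
from station import *
import cv2,json,numpy as np
s=get_state(); print({k:np.round(v,3).tolist() for k,v in s.items()})
for n in("scene","top"):
    f=grab_frame(n); cv2.imwrite(f"pics/{n}0.png",f); print(n,camera_info(n))
E
```

```text
pics
{'t': 0.0, 'q': [1.49, 0.359, 0.011, -0.0, -1.224, -0.288], 'qd': [0.0, 0.001, -0.0, 0.0, -0.001, 0.0], 'joint_efforts': [-0.001, -58.272, 29.306, 6.997, 0.007, -0.0], 'eef_pos': [0.243, 0.629, 0.226], 'ee_rot': [3.14, -0.0, -0.369], 'force': [0.496, -0.993, -0.207], 'moment': [0.018, -0.01, 0.054], 'width': 0.088}
scene {'vertical_fov': 43.491024849004525, 'cx': 253.7071533344796, 'cy': 193.26292402762817, 'R': array([[ 0.86142324, -0.50786201,  0.00511665],
       [-0.3549567 , -0.60921336, -0.70912962],
       [ 0.36325713,  0.60904455, -0.70505957]]), 't': array([-0.5571894 ,  0.19695764,  1.6154608 ])}
top {'vertical_fov': 46.708620119211716, 'cx': 260.9050262957652, 'cy': 186.85797695946366, 'R': array([[ 0.05520851, -0.99833599, -0.01665119],
       [-0.81445453, -0.0353802 , -0.5791477 ],
       [ 0.57759487,  0.04553552, -0.81505256]]), 't': array([-0.15524785,  0.51967799,  1.76188885])}
```

View pics/scene0.png

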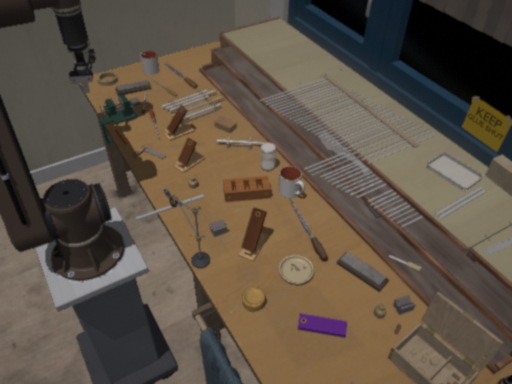

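View pics/top0.png

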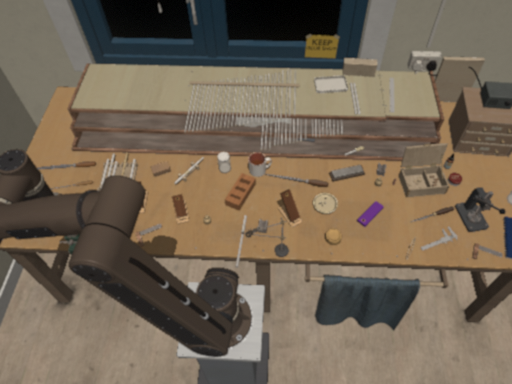

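```bash
python3 - <<'E'
import cv2
f=cv2.imread('pics/scene0.png'); cv2.imwrite('pics/s_c1.png',cv2.convertScaleAbs(cv2.resize(f[95:275,140:310],None,fx=4.7,fy=3.3*1,interpolation=cv2.INTER_CUBIC) if 0 else cv2.resize(f[100:180,150:280],None,fx=6,fy=6,interpolation=cv2.INTER_CUBIC),alpha=1.6))
cv2.imwrite('pics/s_c2.png',cv2.convertScaleAbs(cv2.resize(f[165:265,190:320],None,fx=6,fy=6,interpolation=cv2.INTER_CUBIC),alpha=1.6))
f=cv2.imread('pics/top0.png');
cv2.imwrite('pics/t_c1.png',cv2.convertScaleAbs(cv2.resize(f[145:245,160:310],None,fx=5.3,fy=5.3,interpolation=cv2.INTER_CUBIC),alpha=1.6))
E
```

```text
(no output)
```

View pics/s_c1.png

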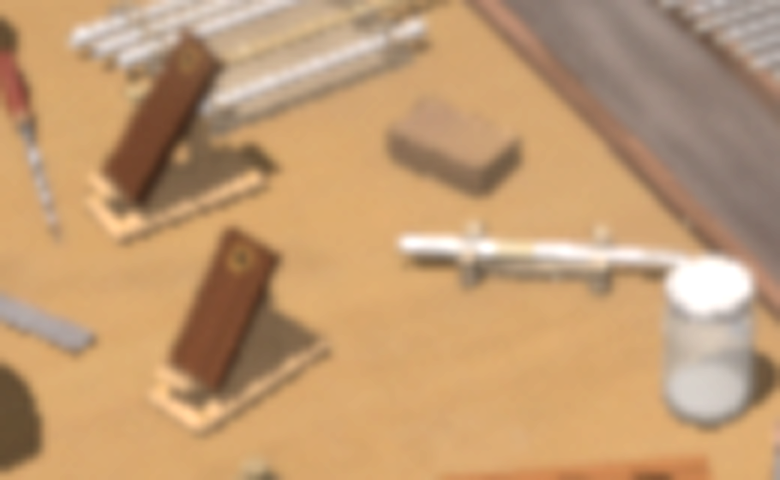

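View pics/s_c2.png

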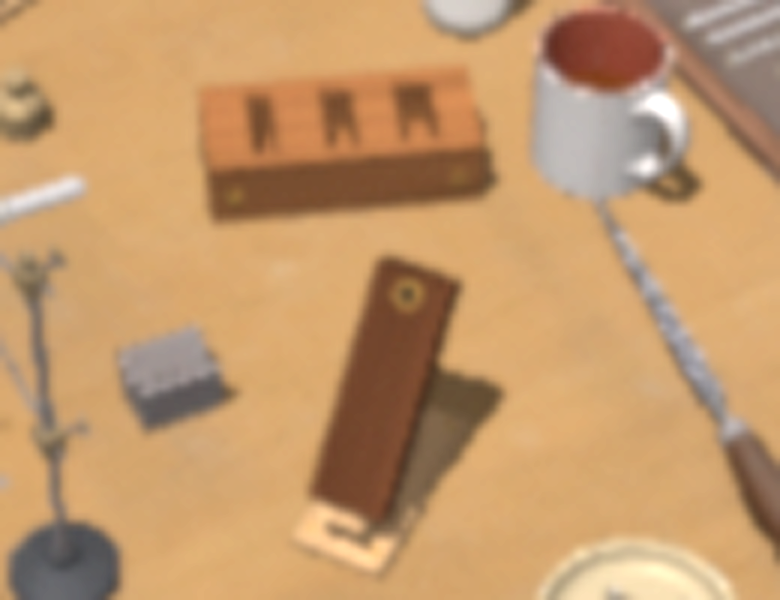

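View pics/t_c1.png

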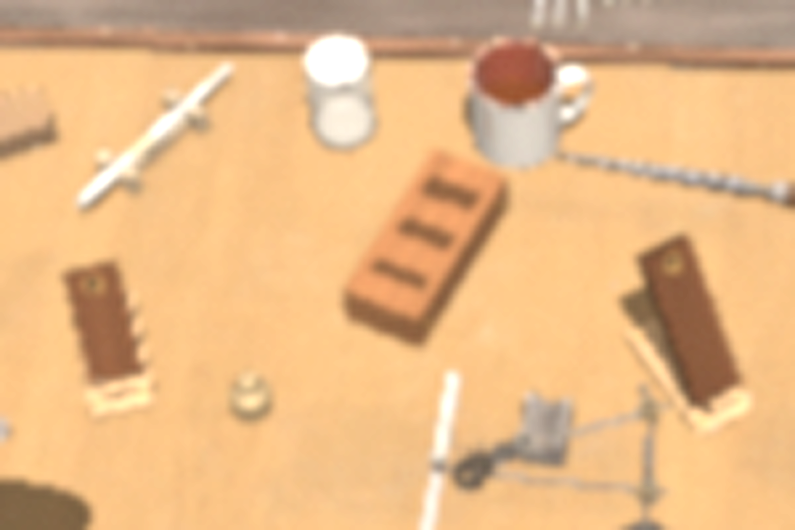

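```bash
cat > h.py <<'E'
import numpy as np,cv2
from station import *
from scipy.spatial.transform import Rotation as Ro
CI={n:camera_info(n) for n in("scene","top")}
def F(n): return 192/np.tan(np.radians(CI[n]['vertical_fov'])/2)
def ray(n,p):
    c=CI[n]; p=np.atleast_2d(p).astype(float)
    d=np.c_[(p[:,0]-c['cx'])/F(n),(p[:,1]-c['cy'])/F(n),np.ones(len(p))]@c['R']
    o=-c['R'].T@c['t']; return o,d
def onz(n,p,z):
    o,d=ray(n,p); return o+d*((z-o[2])/d[:,2])[:,None]
def onplane(n,p,P,N):
    o,d=ray(n,p); return o+d*(((P-o)@N)/(d@N))[:,None]
def proj(n,X):
    c=CI[n]; Y=np.atleast_2d(X)@c['R'].T+c['t']; return np.c_[F(n)*Y[:,0]/Y[:,2]+c['cx'],F(n)*Y[:,1]/Y[:,2]+c['cy']]
def tri(ps):  # dict name->pixel
    A=[];b=[]
    for n,p in ps.items():
        o,d=ray(n,p); d=d[0]/np.linalg.norm(d[0]); M=np.eye(3)-np.outer(d,d); A.append(M); b.append(M@o)
    x=np.linalg.lstsq(np.vstack(A),np.hstack(b),rcond=None)[0]
    return x
E
python3 - <<'E'
from h import *
np.set_printoptions(precision=4,suppress=True)
for n,roi in(("scene",(215,170,275,205)),("top",(215,165,265,215))):
    f=cv2.imread(f'pics/{n}0.png'); x0,y0,x1,y1=roi; h=cv2.cvtColor(f[y0:y1,x0:x1],cv2.COLOR_BGR2HSV)
    # print samples
    for q in ([(228,182),(240,184),(235,195),(222,200),(260,180),(232,173)] if n=="scene" else [(242,180),(231,195),(238,205),(222,185),(243,190)]):
        print(n,q,h[q[1]-y0,q[0]-x0], f[q[1],q[0]])
E
```

```text
scene (228, 182) [ 12 153 133] [ 53  86 133]
scene (240, 184) [ 13 151 133] [ 54  87 133]
scene (235, 195) [ 13 153  75] [30 49 75]
scene (222, 200) [ 17 125 137] [ 70 107 137]
scene (260, 180) [ 12 154  76] [30 49 76]
scene (232, 173) [ 16 118 138] [ 74 108 138]
top (242, 180) [ 13 139  92] [42 64 92]
top (231, 195) [ 13 139 101] [ 46  70 101]
top (238, 205) [ 13 140 106] [ 48  73 106]
top (222, 185) [ 16 119 161] [ 86 126 161]
top (243, 190) [ 13 136  94] [44 65 94]
```

```bash
python3 - <<'E'
from h import *
np.set_printoptions(precision=4,suppress=True)
out={}
for n,roi,vt in(("scene",(215,168,278,208),100),("top",(215,165,268,218),115)):
    f=cv2.imread(f'pics/{n}0.png'); x0,y0,x1,y1=roi; k=4
    g=cv2.resize(f[y0:y1,x0:x1],None,fx=k,fy=k,interpolation=cv2.INTER_CUBIC)
    h=cv2.cvtColor(g,cv2.COLOR_BGR2HSV)
    m=((h[...,0]<15)&(h[...,1]>128)&(h[...,2]>vt)).astype('uint8')*255
    m=cv2.morphologyEx(m,cv2.MORPH_CLOSE,np.ones((31,31)))
    m=cv2.morphologyEx(m,cv2.MORPH_OPEN,np.ones((9,9)))
    c=max(cv2.findContours(m,0,cv2.CHAIN_APPROX_NONE)[0],key=cv2.contourArea)
    px=(c[:,0]+.5)/k-.5+[x0,y0]
    W=onz(n,px,.047)[:,:2].astype(np.float32)
    r=cv2.minAreaRect(W*1000); print(n,r, cv2.contourArea(c)/16)
    cv2.drawContours(g,[c],-1,(0,255,0),1)
    b=cv2.boxPoints(r)/1000; q=proj(n,np.c_[b,[.047]*4]); q=((q-[x0,y0]+.5)*k-.5)
    cv2.polylines(g,[q.astype(int)],True,(255,0,0),1)
    out[n]=cv2.resize(g,(g.shape[1]*2*1,g.shape[0]*2))
cv2.imwrite('pics/st.png',np.hstack([cv2.copyMakeBorder(o,0,430-o.shape[0],0,0,0) if o.shape[0]<430 else o[:430] for o in out.values()])[:, :1000])
im=cv2.imread('pics/st.png'); cv2.imwrite('pics/st.png',cv2.resize(im,None,fx=.8,fy=.8))
E
```

```text
scene ((599.896240234375, -23.466575622558594), (76.8084716796875, 174.98077392578125), 66.77864074707031) 636.09375
top ((595.3005981445312, -25.10015106201172), (76.0865478515625, 175.14297485351562), 66.19708251953125) 469.34375
```

View pics/st.png

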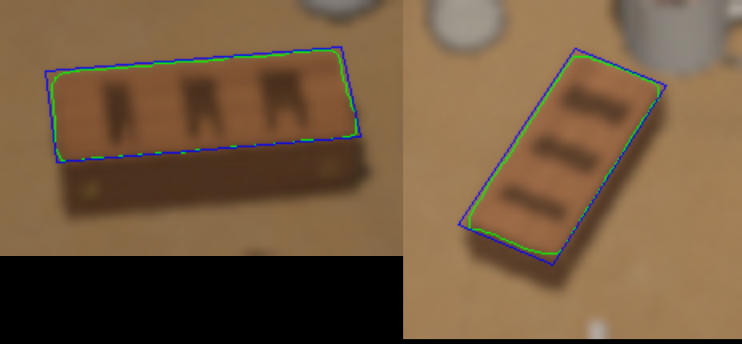

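```bash
python3 - <<'E'
from h import *
np.set_printoptions(precision=4,suppress=True)
def s(x,y): return ((x+.5)/6-.5+150,(y+.5)/6-.5+100)
def s2(x,y): return ((x+.5)/6-.5+190,(y+.5)/6-.5+165)
def t(x,y): return ((x+.5)/5.3-.5+160,(y+.5)/5.3-.5+145)
def show(name,a,b):
    X=tri({'scene':a,'top':b}); print(name,X,proj('scene',X)[0]-a,proj('top',X)[0]-b); return X
P={}
P['Bhole']=show('Bhole',s(239,258),t(92,285))
P['Bfoot']=show('Bfoot mid-lower end edge',s(187,372),t(117,378))
P['Chole']=show('Chole',s2(407,294),t(673,263))
P['Cfoot']=show('Cfoot',s2(345,508),t(726,400))
for k in'BC':
    d=P[k+'hole']-P[k+'foot']; print(k,np.linalg.norm(d),np.degrees(np.arccos(d[2]/np.linalg.norm(d))),np.degrees(np.arctan2(d[1],d[0])))
for nm,h in(('Ahole',s(190,58)),):
    for z in(.08,.1,.12): print(nm,z,onz('scene',h,z))
print('Afoot',onz('scene',s(122,190),.015), 'Bfoot',onz('scene',s(187,372),.015),'Cfoot',onz('scene',s2(345,508),.015))
print('weight',onz('scene',s(257,475),.0),onz('scene',s2(22,125),.0),'vee',onz('scene',s2(170,380),.017),'jar',onz('scene',s(708,400),0),'mug',onz('scene',s2(600,175),0),'gauge base',onz('scene',s2(65,565),0.01))
E
```

```text
Bhole [0.4989 0.246  0.0943] [-0.2032  0.2759] [-0.0453 -0.2964]
Bfoot mid-lower end edge [0.4459 0.2263 0.0336] [-0.2826  0.376 ] [-0.0686 -0.4047]
Chole [ 0.517  -0.2412  0.1317] [-0.2303  0.3118] [-0.0493 -0.284 ]
Cfoot [ 0.4477 -0.2892  0.0385] [-0.8554  1.1489] [-0.2204 -1.0301]
B 0.08293341503158694 42.92553086938451 20.38865089693488
C 0.12564741477523775 42.106761827174495 34.71170737946835
Ahole 0.08 [[0.5731 0.4876 0.08  ]]
Ahole 0.1 [[0.563  0.4604 0.1   ]]
Ahole 0.12 [[0.5528 0.4332 0.12  ]]
Afoot [[0.4969 0.4521 0.015 ]] Bfoot [[0.455  0.2483 0.015 ]] Cfoot [[ 0.4617 -0.2702  0.015 ]]
weight [[0.458  0.1491 0.    ]] [[0.4446 0.1136 0.    ]] vee [[ 0.4205 -0.139   0.017 ]] jar [[0.7492 0.0643 0.    ]] mug [[ 0.739  -0.1103  0.    ]] gauge base [[ 0.3112 -0.2237  0.01  ]]
```

```bash
python3 - <<'E'
from h import *
np.set_printoptions(precision=4,suppress=True)
tiles=[]
for n,nm,(x0,y0,x1,y1) in(("scene","B",(170,132,208,175)),("scene","A",(160,100,200,145)),("scene","C",(235,202,280,265)),("top","B",(168,190,195,226)),("top","C",(272,184,308,230))):
    f=cv2.imread(f'pics/{n}0.png'); k=8
    g=cv2.resize(f[y0:y1,x0:x1],None,fx=k,fy=k,interpolation=cv2.INTER_CUBIC)
    h=cv2.cvtColor(g,cv2.COLOR_BGR2HSV)
    print(n,nm); print(cv2.cvtColor(f[y0:y1,x0:x1],cv2.COLOR_BGR2HSV)[::5,::4].tolist()[3])
    print(cv2.cvtColor(f[y0:y1,x0:x1],cv2.COLOR_BGR2HSV)[::5,::4].tolist()[5])
E
```

```text
scene B
[[16, 121, 133], [16, 120, 132], [16, 121, 133], [16, 120, 123], [11, 154, 78], [10, 154, 76], [14, 133, 73], [17, 121, 137], [17, 121, 137], [17, 121, 137]]
[[17, 124, 136], [17, 119, 139], [16, 123, 116], [11, 156, 80], [11, 154, 76], [14, 117, 61], [16, 107, 76], [15, 105, 80], [16, 111, 106], [16, 122, 134]]
scene A
[[16, 125, 135], [17, 124, 134], [17, 122, 136], [18, 94, 130], [11, 146, 75], [11, 148, 74], [13, 79, 68], [14, 38, 142], [12, 30, 129], [15, 66, 123]]
[[17, 121, 135], [16, 124, 134], [15, 130, 106], [10, 150, 73], [10, 153, 60], [16, 121, 114], [16, 106, 77], [15, 110, 81], [16, 122, 69], [16, 126, 134]]
scene C
[[16, 120, 138], [16, 128, 138], [16, 127, 139], [16, 123, 139], [11, 147, 78], [11, 153, 70], [11, 156, 75], [11, 156, 72], [16, 123, 137], [16, 126, 138], [16, 126, 138], [17, 124, 138]]
[[17, 126, 136], [16, 126, 136], [16, 127, 137], [14, 137, 97], [10, 156, 72], [11, 154, 73], [10, 154, 78], [15, 129, 65], [16, 123, 108], [16, 122, 130], [16, 122, 138], [16, 122, 138]]
top B
[[16, 114, 161], [16, 116, 158], [11, 140, 95], [11, 139, 97], [13, 119, 107], [16, 119, 158], [16, 118, 158]]
[[17, 115, 160], [16, 117, 161], [14, 120, 127], [12, 138, 100], [13, 117, 109], [16, 110, 164], [16, 117, 159]]
top C
[[16, 120, 162], [16, 109, 161], [16, 116, 123], [11, 138, 87], [11, 138, 87], [12, 133, 100], [16, 117, 159], [16, 119, 159], [16, 117, 157]]
[[16, 120, 161], [16, 119, 161], [16, 110, 172], [16, 106, 91], [11, 142, 86], [11, 138, 89], [13, 132, 106], [16, 119, 161], [16, 116, 156]]
```

```bash
cat > face.py <<'E'
from h import *
def contour(n,f,roi,k=8,ht=13.5,st=128,vt=52,vm=118):
    x0,y0,x1,y1=roi
    g=cv2.resize(f[y0:y1,x0:x1],None,fx=k,fy=k,interpolation=cv2.INTER_CUBIC)
    h=cv2.cvtColor(g,cv2.COLOR_BGR2HSV)
    m=((h[...,0]<ht)&(h[...,1]>st)&(h[...,2]>vt)&(h[...,2]<vm)).astype('uint8')*255
    m=cv2.morphologyEx(m,cv2.MORPH_CLOSE,np.ones((25,25))); m=cv2.morphologyEx(m,cv2.MORPH_OPEN,np.ones((17,17)))
    c=max(cv2.findContours(m,0,cv2.CHAIN_APPROX_NONE)[0],key=cv2.contourArea)
    cv2.drawContours(g,[c],-1,(0,255,0),1)
    return (c[:,0]+.5)/k-.5+[x0,y0],g
def plane(phi):
    c,s=np.cos(np.radians(40)),np.sin(np.radians(40)); p=np.radians(phi)
    up=np.array([s*np.cos(p),s*np.sin(p),c]); N=np.array([-c*np.cos(p),-c*np.sin(p),s]); return up,N,np.cross(up,N*-1)
def rect(n,px,H,phi):
    up,N,_=plane(phi); W=np.array([-np.sin(np.radians(phi)),np.cos(np.radians(phi)),0])
    X=onplane(n,px,H,N)-H
    uv=np.c_[X@W,X@up]*1000
    r=cv2.minAreaRect(uv.astype(np.float32)); (c,s,a)=r
    if s[0]>s[1]: a-=90; s=s[::-1]
    a=(a+90)%180-90
    return np.round(c,1),np.round(s,1),round(a,1)
E
python3 - <<'E'
from face import *
tiles=[]
H={'B':np.array([.4989,.246,.0943]),'C':np.array([.517,-.2412,.1317])}
for n,nm,roi in(("scene","B",(170,132,208,175)),("top","B",(168,190,195,226)),("scene","C",(235,202,280,265)),("top","C",(272,184,308,230))):
    f=cv2.imread(f'pics/{n}0.png'); px,g=contour(n,f,roi); tiles.append(cv2.copyMakeBorder(g,0,510-g.shape[0],0,0,0))
    for phi in (10,20,30,40): print(n,nm,phi,rect(n,px,H[nm],phi))
im=np.hstack(tiles); cv2.imwrite('pics/faces.png',cv2.resize(im,None,fx=780/im.shape[1],fy=780/im.shape[1]))
E
```

```text
scene B 10 (array([ -9.8, -32.6]), array([54.4, 98.5]), -5.7)
scene B 20 (array([ -5.3, -34.1]), array([48.7, 98.7]), 1.0)
scene B 30 (array([ -1.1, -34.9]), array([44.7, 98.5]), 7.1)
scene B 40 (array([  2.8, -35.1]), array([42. , 98.1]), 13.0)
top B 10 (array([ -4.4, -34.5]), array([42.6, 97. ]), -4.4)
top B 20 (array([ -0.5, -35. ]), array([42.1, 97. ]), 2.1)
top B 30 (array([  3.4, -35. ]), array([42.3, 96.6]), 8.5)
top B 40 (array([  7.4, -34.3]), array([43.3, 95.8]), 15.2)
scene C 10 (array([-18.9, -48.8]), array([ 56.6, 138.9]), -16.6)
scene C 20 (array([-12.2, -51.1]), array([ 52.4, 139.7]), -9.1)
scene C 30 (array([ -5.9, -52.7]), array([ 49.5, 140.1]), -2.3)
scene C 40 (array([  0.1, -53.4]), array([ 47.7, 140.6]), 4.1)
top C 10 (array([-10.7, -52.4]), array([ 44.4, 137.9]), -15.1)
top C 20 (array([ -4.9, -53.6]), array([ 45. , 138.3]), -8.8)
top C 30 (array([  1. , -53.8]), array([ 46.5, 137.9]), -2.5)
top C 40 (array([  7.2, -52.9]), array([ 48.9, 138.3]), 4.0)
```

View pics/faces.png

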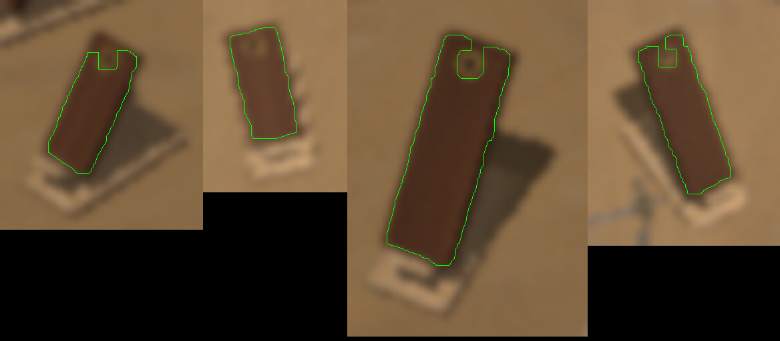

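```bash
cat > plan.py <<'E'
from h import *
np.set_printoptions(precision=4,suppress=True)
def Rof(y,z):
    z=z/np.linalg.norm(z); y=y/np.linalg.norm(y); return np.c_[np.cross(y,z),y,z]
def pick_pose(H,phi,t,alpha,lat=0,back=6,off=0):
    """TCP pose gripping packer; off: retreat along world approach (m)"""
    from face import plane
    up,N,_=plane(phi); p=np.radians(phi); W=np.array([-np.sin(p),np.cos(p),0]); a=np.radians(alpha)
    G=H-back/1e3*up-t/2e3*N+lat/1e3*W
    z=-np.array([np.sin(a)*np.cos(p),np.sin(a)*np.sin(p),np.cos(a)])
    return Rof(-W,z),G+z*(.019-off),G
def cur():
    s=get_state(); return Ro.from_euler('xyz',s['ee_rot']).as_matrix(),np.array(s['eef_pos'])
def plan(R1,p1,n=None,C=None):
    R0,p0=C if C else cur()
    rv=Ro.from_matrix(R0.T@R1).as_rotvec()
    if n is None: n=int(max(np.ceil(np.degrees(np.linalg.norm(rv))/7.5),np.ceil(np.linalg.norm(p1-p0)/.04),1))
    S=sum(R0@Ro.from_rotvec(k*rv/n).as_matrix() for k in range(n))
    s=np.linalg.solve(S,p1-p0)
    row=np.r_[np.round(s/.5,4),np.round(rv/n/np.pi,4)]
    print('n',n,'row',row.tolist(),'|rot|deg',np.degrees(np.linalg.norm(rv)),'mm/row',1e3*np.linalg.norm(s))
    p=p0.copy();pts=[]
    for k in range(n): p=p+R0@Ro.from_rotvec(k*rv/n).as_matrix()@s; pts.append(p)
    print('via',pts[n//3],pts[2*n//3],pts[-1])
E
python3 - <<'E'
from plan import *
for z in(.1,.2,.25,.3): print(z,proj('scene',[.31,-.22,z]))
H=np.array([.517,-.2412,.1317])
R,p,G=pick_pose(H,33.7,18,20,0,6,.10)
print('G',G,'pre',p)
print('--'); plan(np.array(cur()[0]),cur()[1]+[.0,.0,.1])
plan(R,p+[0,0,.1])
E
```

```text
0.1 [[197.4989 240.6653]]
0.2 [[194.941  219.4739]]
0.25 [[193.5667 208.0878]]
0.3 [[192.1223 196.1211]]
G [ 0.5195 -0.2395  0.1213] pre [ 0.5426 -0.2241  0.1974]
--
n 3 row [0.0, 0.0001, -0.0667, 0.0, 0.0, 0.0] |rot|deg 0.0 mm/row 33.333333333333336
via [0.2432 0.6292 0.2924] [0.2432 0.6292 0.3257] [0.2432 0.6292 0.3257]
n 23 row [0.0193, 0.0795, -0.0073, -0.0023, -0.0044, -0.0131] |rot|deg 58.09056139194761 mm/row 41.052720238544275
via [0.2491 0.3039 0.2576] [ 0.3637 -0.0009  0.286 ] [ 0.5426 -0.2241  0.2974]
```

```bash
python3 - <<'E'
from plan import *
R0,p0=cur(); t=np.array([.5,.15,.33])
plan(R0,t,14)
E
```

```text
n 14 row [0.0589, 0.0506, -0.0148, 0.0, 0.0, 0.0] |rot|deg 0.0 mm/row 39.54087913708856
via [0.3349 0.4581 0.263 ] [0.4266 0.2869 0.3002] [0.5  0.15 0.33]
```

```bash
python3 -m inch '[[[0.059,0.05,-0.015,0,0,0,0],[0.059,0.05,-0.015,0,0,0,0],[0.059,0.05,-0.015,0,0,0,0],[0.059,0.05,-0.015,0,0,0,0],[0.059,0.05,-0.015,0,0,0,0],[0.059,0.05,-0.015,0,0,0,0],[0.059,0.05,-0.015,0,0,0,0],[0.059,0.05,-0.015,0,0,0,0],[0.059,0.05,-0.015,0,0,0,0],[0.059,0.05,-0.015,0,0,0,0],[0.059,0.05,-0.015,0,0,0,0],[0.059,0.05,-0.015,0,0,0,0],[0.059,0.05,-0.015,0,0,0,0],[0.059,0.05,-0.015,0,0,0,0]]]'
python3 - <<'E'
from plan import *
s=get_state(); print(s['q'])
f=grab_frame('top'); cv2.imwrite('pics/top1.png',f)
f=grab_frame('scene'); cv2.imwrite('pics/scene1.png',f)
R,p,G=pick_pose(np.array([.517,-.2412,.1317]),33.7,18,20,0,6,.10)
plan(R,p+[0,0,.05])
E
```

```text
t: 1.5
eef_pos: [0.5027, 0.1527, 0.3317]
ee_rot: [3.142, 0.0, -0.369]
force: [0.8, -0.1, 0.9]
width: 0.0875
[ 0.6685  0.0571 -0.1374 -0.0002 -1.3765  0.5337]
n 10 row [0.0063, 0.0773, 0.0185, -0.0053, -0.0103, -0.0303] |rot|deg 58.31003181405505 mm/row 39.85344904949941
via [ 0.4793 -0.0018  0.2978] [ 0.4963 -0.1174  0.2737] [ 0.5426 -0.2241  0.2474]
```

View pics/top1.png

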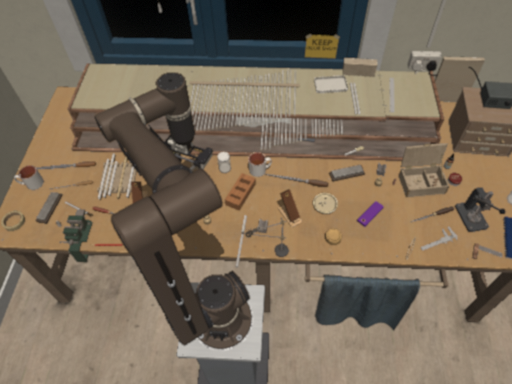

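```bash
python3 -m inch '[[[0.006,0.077,0.0185,-0.0053,-0.0103,-0.0303,0],[0.006,0.077,0.0185,-0.0053,-0.0103,-0.0303,0],[0.006,0.077,0.0185,-0.0053,-0.0103,-0.0303,0],[0.006,0.077,0.0185,-0.0053,-0.0103,-0.0303,0],[0.006,0.077,0.0185,-0.0053,-0.0103,-0.0303,0],[0.006,0.077,0.0185,-0.0053,-0.0103,-0.0303,0],[0.006,0.077,0.0185,-0.0053,-0.0103,-0.0303,0],[0.006,0.077,0.0185,-0.0053,-0.0103,-0.0303,0],[0.006,0.077,0.0185,-0.0053,-0.0103,-0.0303,0],[0.006,0.077,0.0185,-0.0053,-0.0103,-0.0303,0]]]'
python3 - <<'E'
from plan import *
s=get_state(); print(s['q'],s['t'])
f=grab_frame('top'); cv2.imwrite('pics/top2.png',f)
f=grab_frame('scene'); cv2.imwrite('pics/scene2.png',f)
R,p,G=pick_pose(np.array([.517,-.2412,.1317]),33.7,18,20,0,6,.06)
print(cur(),R,p)
plan(R,p)
R,p,G=pick_pose(np.array([.517,-.2412,.1317]),33.7,18,20,0,6,.0)
plan(R,p)
E
```

```text
t: 2.6
eef_pos: [0.5412, -0.2208, 0.2459]
ee_rot: [-3.138, 0.352, 0.598]
force: [1.3, 0.1, 0.4]
width: 0.0874
[ 0.0626  0.3462 -0.0861  0.1749 -1.448   2.0568] 2.6
(array([[ 0.7757,  0.5595, -0.2921],
       [ 0.526 , -0.8288, -0.1908],
       [-0.3488, -0.0057, -0.9372]]), array([ 0.5411, -0.2216,  0.2428])) [[ 0.7818  0.5548 -0.2845]
 [ 0.5214 -0.832  -0.1898]
 [-0.342  -0.     -0.9397]] [ 0.5312 -0.2317  0.1598]
n 3 row [0.0105, 0.0021, 0.0551, -0.0004, 0.0008, 0.0008] |rot|deg 0.6181596685821698 mm/row 28.05768046186266
via [ 0.5344 -0.2284  0.1875] [ 0.5312 -0.2317  0.1598] [ 0.5312 -0.2317  0.1598]
n 4 row [0.008, 0.0016, 0.0713, -0.0003, 0.0006, 0.0006] |rot|deg 0.6181596685821698 mm/row 35.89025574073001
via [ 0.5275 -0.2324  0.1732] [ 0.5208 -0.2378  0.1383] [ 0.5141 -0.2431  0.1035]
```

View pics/top2.png

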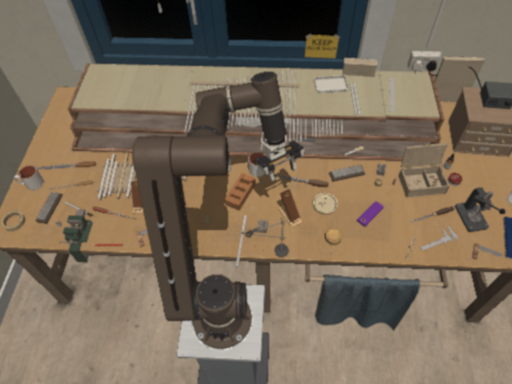

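View pics/scene2.png

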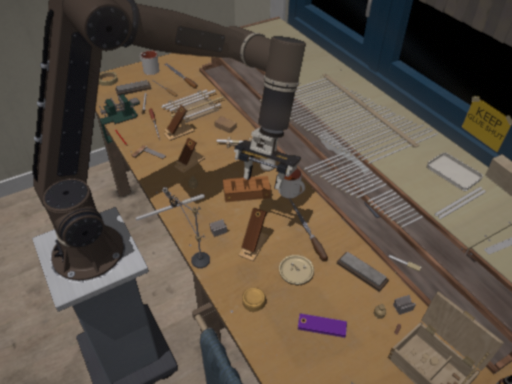

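```bash
python3 - <<'E'
from h import *
p=get_state()['eef_pos']; print(get_state()['eef_pos'],proj('scene',p),proj('top',p))
f=cv2.imread('pics/scene2.png'); a=cv2.resize(f[120:265,200:320],None,fx=4,fy=4,interpolation=cv2.INTER_CUBIC)
cv2.imwrite('pics/c2.png',cv2.convertScaleAbs(a,alpha=1.6))
E
```

```text
[ 0.54108711 -0.2216298   0.24282245] [[260.96848627 182.94488334]] [[282.78578445 174.04016109]]
```

View pics/c2.png

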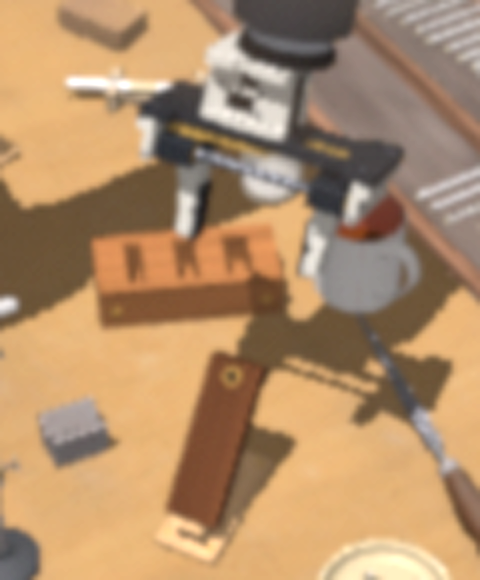

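```bash
python3 -m inch '[[[0.0105,0.002,0.055,-0.0004,0.0008,0.0008,0],[0.0105,0.002,0.055,-0.0004,0.0008,0.0008,0],[0.0105,0.002,0.055,-0.0004,0.0008,0.0008,0],[0,0,0.04,0,0,0,0],[0,0,0.04,0,0,0,0],[0,0,0.04,0,0,0,0],[0,0,0,0,0,0,0]]]'
python3 - <<'E'
from plan import *
R,p,G=pick_pose(np.array([.517,-.2412,.1317]),33.7,18,20,0,6,.0)
plan(R,p); print(get_state()['q'],get_state()['force'])
f=grab_frame('scene'); cv2.imwrite('pics/scene3.png',f)
a=cv2.resize(f[120:265,200:320],None,fx=4,fy=4,interpolation=cv2.INTER_CUBIC)
cv2.imwrite('pics/c3.png',cv2.convertScaleAbs(a,alpha=1.6))
E
```

```text
t: 3.4
eef_pos: [0.5125, -0.2402, 0.105]
ee_rot: [3.14, 0.346, 0.586]
force: [-0.5, -0.0, -0.1]
width: 0.0875
n 1 row [0.0005, 0.0067, 0.003, 0.0001, -0.0009, -0.0008] |rot|deg 0.21817695470731008 mm/row 3.678294702156288
via [ 0.5141 -0.2431  0.1035] [ 0.5141 -0.2431  0.1035] [ 0.5141 -0.2431  0.1035]
[ 0.0309  0.4236 -0.3223  0.2    -1.1296  2.0122] [-0.542  -0.0253 -0.0997]
```

View pics/c3.png

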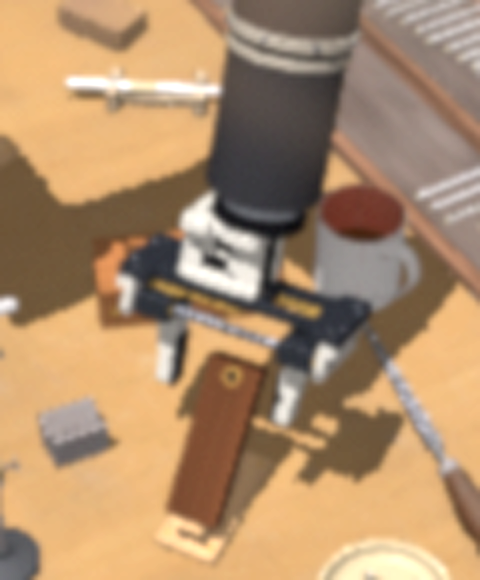

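```bash
python3 -m inch '[[[0,0.007,0.003,0,0,0,0],[0,0,0,0,0,0,0.3],[0,0,0,0,0,0,0.6],[0,0,0,0,0,0,1],[0,0,0,0,0,0,1],[0,0,0,0,0,0,1],[0,0,0,0,0,0,1],[0,0,0,0,0,0,1]]]' 45
python3 - <<'E'
from plan import *
f=grab_frame('scene'); s=get_state(); print(s['width'],s['force'],s['t'])
a=cv2.resize(f[120:265,200:320],None,fx=4,fy=4,interpolation=cv2.INTER_CUBIC)
cv2.imwrite('pics/c4.png',cv2.convertScaleAbs(a,alpha=1.6))
E
```

```text
t: 4.25
eef_pos: [0.5164, -0.244, 0.1058]
ee_rot: [3.137, 0.343, 0.586]
force: [-1.3, -0.1, 0.8]
width: 0.0457
0.045732592281537664 [-1.0514  0.6074  1.2144] 4.3
```

View pics/c4.png

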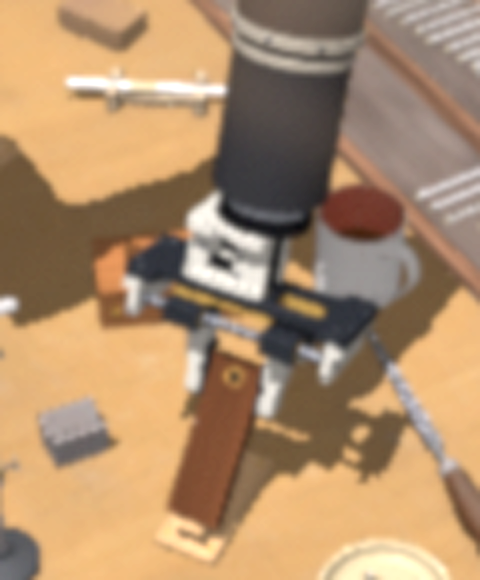

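```bash
cat >> plan.py <<'E'
SC=np.array([.5976,-.0243]); SY=np.radians(-23.5)
def pk_pose(H,phi,L,t):
    from face import plane
    up,N,_=plane(phi); p=np.radians(phi); W=np.array([-np.sin(p),np.cos(p),0])
    Rp=np.c_[-N,W,up]; return Rp,H-(L/2-14)/1e3*up-t/2e3*N
def rel(Rt,pt,Rp,cp): return Rt.T@Rp,Rt.T@(cp-pt)   # packer in tool
def target(Tr,slot,L,bottom,SC=SC,SY=SY,dx=0,dy=0,tilt=0):
    c,s=np.cos(SY),np.sin(SY); off={'s':-.048,'m':0,'l':.048}[slot]+dx
    Rp=np.array([[c,-s,0],[s,c,0],[0,0,1]]); cp=np.array([SC[0]+c*off-s*dy,SC[1]+s*off+c*dy,bottom+L/2e3])
    R=Rp@Tr[0].T; return R,cp-R@Tr[1]
E
python3 - <<'E'
from plan import *
R,p=cur(); print(p)
H=np.array([.517,-.2412,.1317])
Rp,cp=pk_pose(H,33.7,140,18); T=rel(R,p,Rp,cp)
# lateral self-centred
T[1][1]=0
print('T',T, Ro.from_matrix(T[0]).as_euler('xyz',degrees=True))
np.savez('T_l.npz',R=T[0],p=T[1])
plan(R,p+[0,0,.13])
Rt,pt=target(T,'l',140,.085); print('hover',pt,Rt)
plan(Rt,pt,C=(R,p+[0,0,.13]))
E
```

```text
[ 0.5165 -0.244   0.1058]
T (array([[ 0.9375, -0.0024,  0.3481],
       [-0.0035, -1.    ,  0.0025],
       [ 0.3481, -0.0035, -0.9375]]), array([-0.0179,  0.    ,  0.0306])) [-179.7839  -20.3704   -0.2128]
n 4 row [-0.0218, 0.0003, -0.0612, 0.0, 0.0, 0.0] |rot|deg 0.0 mm/row 32.49999999999999
via [ 0.5165 -0.244   0.1708] [ 0.5165 -0.244   0.2033] [ 0.5165 -0.244   0.2358]
hover [ 0.6473 -0.0458  0.1899] [[ 0.8587 -0.4019  0.3178]
 [-0.376  -0.9157 -0.142 ]
 [ 0.3481  0.0025 -0.9375]]
n 10 row [0.0335, -0.0381, 0.006, -0.0002, 0.0202, 0.0325] |rot|deg 68.81609790067668 mm/row 25.540529763244567
via [ 0.5405 -0.1505  0.2048] [ 0.5855 -0.0905  0.191 ] [ 0.6473 -0.0458  0.1899]
```

```bash
python3 -m inch '[[[-0.011,0,-0.031,0,0,0,1],[-0.022,0,-0.061,0,0,0,1],[-0.022,0,-0.061,0,0,0,1],[-0.022,0,-0.061,0,0,0,1],[-0.011,0,-0.031,0,0,0,1],[0,0,0,0,0,0,1]]]'
python3 - <<'E'
from plan import *
R,p=cur(); print(p); d=np.load('T_l.npz'); T=(d['R'],d['p'])
Rt,pt=target(T,'l',140,.085); plan(Rt,pt,12)
f=grab_frame('scene'); s=get_state(); print(s['width'],s['force'],s['t'])
a=cv2.resize(f[100:245,200:320],None,fx=4,fy=4,interpolation=cv2.INTER_CUBIC)
cv2.imwrite('pics/c5.png',cv2.convertScaleAbs(a,alpha=1.6))
E
```

```text
t: 4.9
eef_pos: [0.5171, -0.2438, 0.2384]
ee_rot: [3.134, 0.339, 0.585]
force: [0.8, 0.3, -1.1]
width: 0.046
[ 0.5171 -0.2438  0.2384]
n 12 row [0.0275, -0.0321, 0.0056, -0.0001, 0.0167, 0.027] |rot|deg 68.65874736735307 mm/row 21.294896797724306
via [ 0.5426 -0.147   0.2053] [ 0.5948 -0.0819  0.1905] [ 0.6473 -0.0458  0.1899]
0.04596505801288999 [ 0.0332  0.1776 -1.8034] 4.95
```

View pics/c5.png

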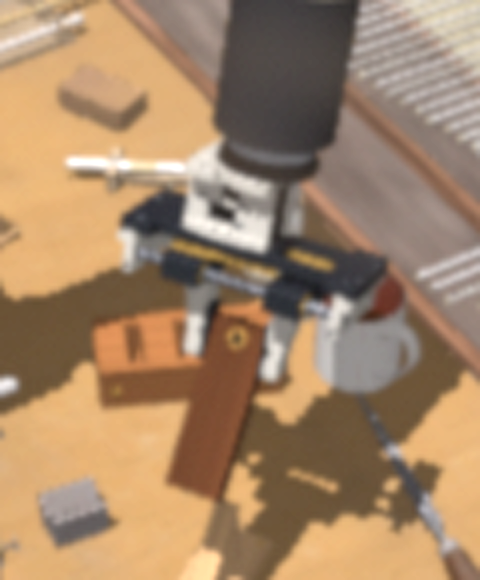

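Lifted and held (hole at crop 236,337). Go to the hover over the wide slot.

```bash
python3 -m inch '[[[0.0275,-0.032,0.0056,0,0.0167,0.027,1],[0.0275,-0.032,0.0056,0,0.0167,0.027,1],[0.0275,-0.032,0.0056,0,0.0167,0.027,1],[0.0275,-0.032,0.0056,0,0.0167,0.027,1],[0.0275,-0.032,0.0056,0,0.0167,0.027,1],[0.0275,-0.032,0.0056,0,0.0167,0.027,1],[0.0275,-0.032,0.0056,0,0.0167,0.027,1],[0.0275,-0.032,0.0056,0,0.0167,0.027,1],[0.0275,-0.032,0.0056,0,0.0167,0.027,1],[0.0275,-0.032,0.0056,0,0.0167,0.027,1],[0.0275,-0.032,0.0056,0,0.0167,0.027,1],[0.0275,-0.032,0.0056,0,0.0167,0.027,1],[0,0,0,0,0,0,1]]]'
python3 - <<'E'
from plan import *
R,p=cur(); print(p); d=np.load('T_l.npz'); T=(d['R'],d['p'])
Rt,pt=target(T,'l',140,.085); plan(Rt,pt,2)
f=grab_frame('scene'); g=grab_frame('top'); s=get_state(); print(s['width'],s['force'],s['t'],s['q'])
cv2.imwrite('pics/scene6.png',f);cv2.imwrite('pics/top6.png',g)
a=cv2.resize(f[130:230,200:320],None,fx=6,fy=6,interpolation=cv2.INTER_CUBIC)
cv2.imwrite('pics/c6.png',cv2.convertScaleAbs(a,alpha=1.6))
a=cv2.resize(g[120:220,200:310],None,fx=6,fy=6,interpolation=cv2.INTER_CUBIC)
cv2.imwrite('pics/d6.png',cv2.convertScaleAbs(a,alpha=1.6))
E
```

```text
t: 6.25
eef_pos: [0.6452, -0.0449, 0.1846]
ee_rot: [3.139, -0.347, -0.412]
force: [-0.2, 0.2, -1.8]
width: 0.0458
[ 0.6452 -0.0449  0.1846]
n 2 row [0.0039, 0.0, -0.0041, -0.0001, 0.0013, 0.0001] |rot|deg 0.48178242733286997 mm/row 2.856524011552654
via [ 0.6462 -0.0454  0.1873] [ 0.6473 -0.0458  0.1899] [ 0.6473 -0.0458  0.1899]
0.04537492729492894 [ 0.2038 -0.1499 -2.2058] 6.35 [ 0.3513  0.1675 -0.5597  0.4111 -0.6318  0.5022]
```

View pics/c6.png

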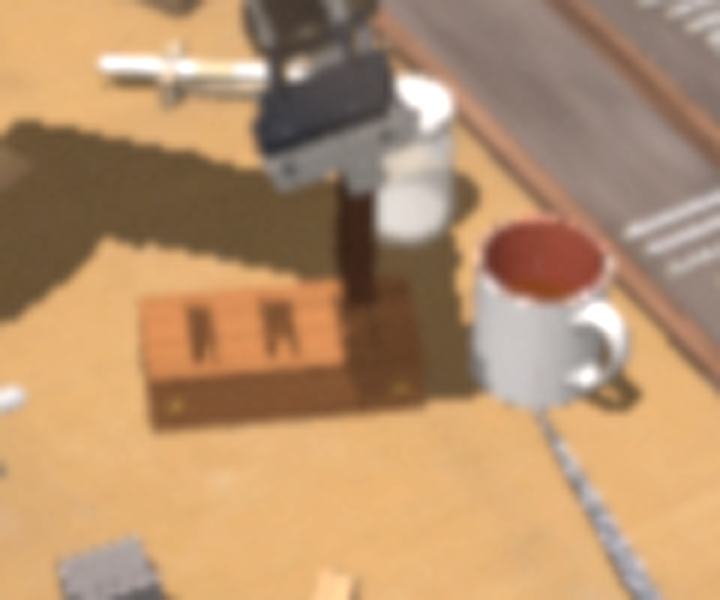

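View pics/d6.png

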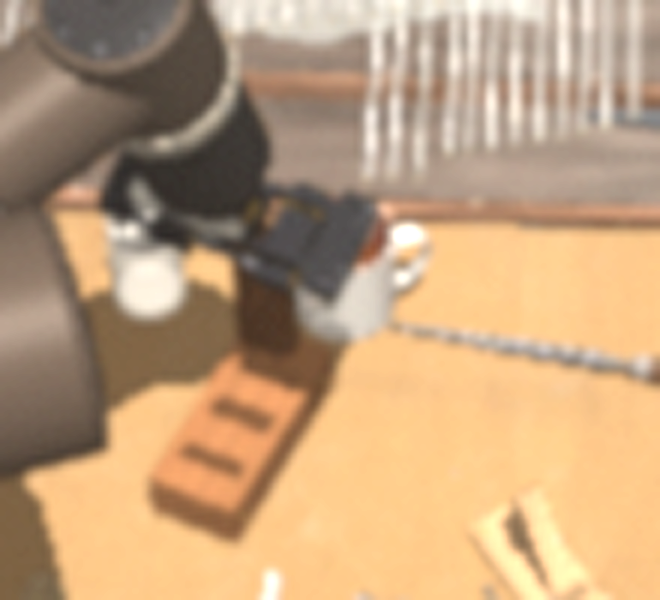

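```bash
cat >> plan.py <<'E'
def pred(T,L,t,R,p):
    Rp=R@T[0]; cp=p+R@T[1]
    return {(sx,sy,sz):cp+Rp@np.array([sx*t/2e3,sy*.023,sz*L/2e3]) for sx in(-1,1) for sy in(-1,1) for sz in(-1,1)},Rp,cp
E
python3 - <<'E'
from plan import *
R,p=cur(); d=np.load('T_l.npz'); T=(d['R'],d['p'])
q,Rp,cp=pred(T,140,18,R,p); print('centre',cp,'tilt',Rp[:,2],'bottom',cp-Rp[:,2]*.07)
for n,o in(('scene',(200,130)),('top',(200,120))):
    for k,v in q.items():
        if k[2]<0: print(n,k,((proj(n,v)[0]-o+.5)*6).round(0))
    c,s=np.cos(SY),np.sin(SY)
    for off,w in((-.048,14),(0,18),(.048,22)):
        for a,b in((-1,-1),(-1,1),(1,1),(1,-1)):
            x=off+a*w/2e3; y=b*.025
            print(n,'slot',off,a,b,((proj(n,[SC[0]+c*x-s*y,SC[1]+s*x+c*y,.047])[0]-o+.5)*6).round(0))
E
```

```text
centre [ 0.6386 -0.0436  0.1505] tilt [ 0.0096 -0.0031  0.9999] bottom [ 0.6379 -0.0434  0.0805]
scene (-1, -1, -1) [340. 311.]
scene (-1, 1, -1) [330. 260.]
scene (1, -1, -1) [369. 309.]
scene (1, 1, -1) [359. 258.]
scene slot -0.048 -1 -1 [192. 363.]
scene slot -0.048 -1 1 [185. 308.]
scene slot -0.048 1 1 [207. 306.]
scene slot -0.048 1 -1 [215. 362.]
scene slot 0 -1 -1 [267. 357.]
scene slot 0 -1 1 [258. 302.]
scene slot 0 1 1 [287. 299.]
scene slot 0 1 -1 [296. 355.]
scene slot 0.048 -1 -1 [341. 351.]
scene slot 0.048 -1 1 [331. 296.]
scene slot 0.048 1 1 [366. 293.]
scene slot 0.048 1 -1 [377. 348.]
top (-1, -1, -1) [288. 365.]
top (-1, 1, -1) [236. 344.]
top (1, -1, -1) [299. 348.]
top (1, 1, -1) [247. 327.]
top slot -0.048 -1 -1 [236. 477.]
top slot -0.048 -1 1 [178. 454.]
top slot -0.048 1 1 [187. 440.]
top slot -0.048 1 -1 [244. 464.]
top slot 0 -1 -1 [264. 433.]
top slot 0 -1 1 [207. 410.]
top slot 0 1 1 [218. 393.]
top slot 0 1 -1 [275. 416.]
top slot 0.048 -1 -1 [292. 389.]
top slot 0.048 -1 1 [235. 367.]
top slot 0.048 1 1 [248. 346.]
top slot 0.048 1 -1 [305. 369.]
```

```bash
python3 - <<'E'
from plan import *
f=cv2.imread('pics/scene6.png');g=cv2.imread('pics/top6.png')
R,p=cur(); d=np.load('T_l.npz'); T=(d['R'],d['p']); q,_,_=pred(T,140,18,R,p)
def mk(im,n,x0,y0,w,h,k):
    a=cv2.convertScaleAbs(cv2.resize(im[y0:y0+h,x0:x0+w],None,fx=k,fy=k,interpolation=cv2.INTER_CUBIC),alpha=2.2)
    for kk,v in q.items():
        u=((proj(n,v)[0]-(x0,y0)+.5)*k).astype(int); cv2.circle(a,tuple(u),2,(0,255,0) if kk[0]<0 else (255,255,0),-1)
    return a
a=mk(f,'scene',245,150,30,45,13);b=mk(g,'top',233,155,30,45,13)
cv2.imwrite('pics/e6.png',np.hstack([a,b]))
E
```

```text
(no output)
```

View pics/e6.png

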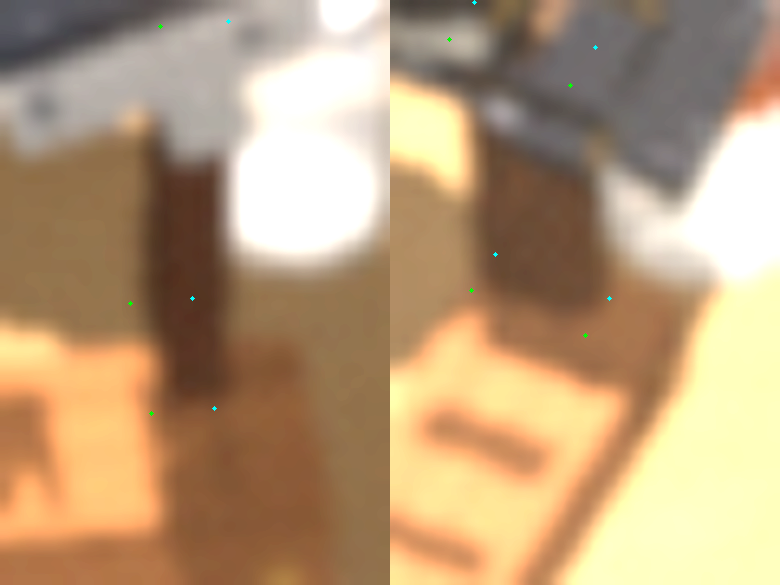

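```bash
python3 - <<'E'
from plan import *
R,p=cur(); d=np.load('T_l.npz'); T=(d['R'],d['p']); q,_,_=pred(T,140,18,R,p)
sc=lambda x,y:(x/13-.5+245,y/13-.5+150); tp=lambda x,y:((x-390)/13-.5+233,y/13-.5+155)
for a,b in((((165,397)),(600,318)),((165,392),(600,318)),((165,397),(600,310))):
    X=tri({'scene':sc(*a),'top':tp(*b)}); print(X,X-q[(-1,-1,-1)],proj('scene',X)[0]-sc(*a))
# slot edges: triangulate medium slot centre & slot l
c,s=np.cos(SY),np.sin(SY)
f=cv2.imread('pics/scene0.png');g=cv2.imread('pics/top0.png')
for n,im,roi in(('scene',f,(225,176,268,192)),('top',g,(225,175,255,203))):
    x0,y0,x1,y1=roi;k=8
    a=cv2.resize(im[y0:y1,x0:x1],None,fx=k,fy=k,interpolation=cv2.INTER_CUBIC)[...,2]
    m=(a<(115 if n=='scene' else 130)).astype('uint8')
    cs=[x for x in cv2.findContours(m,0,cv2.CHAIN_APPROX_NONE)[0] if cv2.contourArea(x)>500]
    for x in cs:
        W=onz(n,(x[:,0]+.5)/k-.5+[x0,y0],.047)[:,:2]-SC
        l=np.c_[W@[c,s],W@[-s,c]]*1000
        print(n,'area',cv2.contourArea(x),'stand xy min',l.min(0).round(1),'max',l.max(0).round(1))
E
```

```text
[ 0.6217 -0.0662  0.0904] [ 0.0011 -0.0052  0.0097] [-0.0529  0.0721]
[ 0.6212 -0.0662  0.0918] [ 0.0007 -0.0053  0.0112] [-0.1448  0.197 ]
[ 0.6225 -0.0664  0.0917] [ 0.0019 -0.0054  0.011 ] [ 0.1761 -0.2412]
scene area 2805.0 stand xy min [-30.4 -47.4] max [ 76.7 -32.1]
scene area 2999.0 stand xy min [-56.  -28.8] max [-36.8  28.4]
scene area 3430.5 stand xy min [-10.2 -26.7] max [13.9 28.2]
scene area 3744.0 stand xy min [ 35.3 -24.8] max [63.6 28.6]
top area 795.0 stand xy min [-99.7  -4.2] max [-83.3  31.9]
top area 2006.0 stand xy min [-57.6 -28.7] max [-39.8  24.9]
top area 2380.0 stand xy min [-11.9 -28.3] max [10.3 24.6]
top area 5536.5 stand xy min [-68.9 -55.8] max [ 76.2 -35.6]
top area 2698.5 stand xy min [ 33.2 -27.6] max [59.7 26.4]
```

```bash
python3 - <<'E'
from plan import *
d=np.load('T_l.npz'); T=(d['R'],d['p'])
Rt,pt=target(T,'l',140,.060,dx=-.0015,dy=.0012); plan(Rt,pt,2)
E
```

```text
n 2 row [-0.0062, -0.0025, 0.0195, -0.0, 0.0016, 0.0006] |rot|deg 0.6112855538870795 mm/row 10.322576275359514
via [ 0.6455 -0.0451  0.1751] [ 0.6464 -0.0441  0.1649] [ 0.6464 -0.0441  0.1649]
```

```bash
python3 -m inch '[[[-0.0062,-0.0025,0.0195,0,0.0016,0.0006,1],[-0.0062,-0.0025,0.0195,0,0.0016,0.0006,1],[0,0,0,0,0,0,1],[0,0,0,0,0,0,1]]]'
cat > look.py <<'E'
from plan import *
import sys
def look(tag,T,L,t,so=(245,150),to=(233,155),w=30,h=45,k=13):
    f=grab_frame('scene');g=grab_frame('top'); s=get_state()
    cv2.imwrite(f'pics/scene_{tag}.png',f);cv2.imwrite(f'pics/top_{tag}.png',g)
    print(s['t'],'w',s['width'],'F',s['force'])
    R,p=cur(); q,Rp,cp=pred(T,L,t,R,p); c,sn=np.cos(SY),np.sin(SY); d=cp[:2]-SC
    print('pred stand xy',d@[c,sn],d@[-sn,c],'bottom',cp[2]-L/2e3,'axis in stand',Rp[:,2]@[c,sn,0],Rp[:,2]@[-sn,c,0],'yaw off',np.degrees(np.arctan2(Rp[1,1],Rp[0,1])-SY)-90)
    out=[]
    for n,im,(x0,y0) in(('scene',f,so),('top',g,to)):
        a=cv2.convertScaleAbs(cv2.resize(im[y0:y0+h,x0:x0+w],None,fx=k,fy=k,interpolation=cv2.INTER_CUBIC),alpha=2.2)
        for kk,v in q.items():
            u=((proj(n,v)[0]-(x0,y0)+.5)*k).astype(int); cv2.circle(a,tuple(u),2,(0,255,0) if kk[0]<0 else (255,255,0),-1)
        out.append(a)
    cv2.imwrite(f'pics/e_{tag}.png',np.hstack(out))
E
python3 - <<'E'
from look import *
d=np.load('T_l.npz'); look('7',(d['R'],d['p']),140,18)
E
```

```text
t: 6.75
eef_pos: [0.6474, -0.0446, 0.1666]
ee_rot: [3.141, -0.358, -0.415]
force: [-1.0, -0.4, -0.4]
width: 0.0461
6.85 w 0.04618716850654766 F [-0.1883 -0.647  -1.0557]
pred stand xy 0.0481610236489102 0.0019330171304049568 bottom 0.06242081137379771 axis in stand -0.0034610014972758806 -0.0031419654669549496 yaw off -0.11197627692472167
```

View pics/e_7.png

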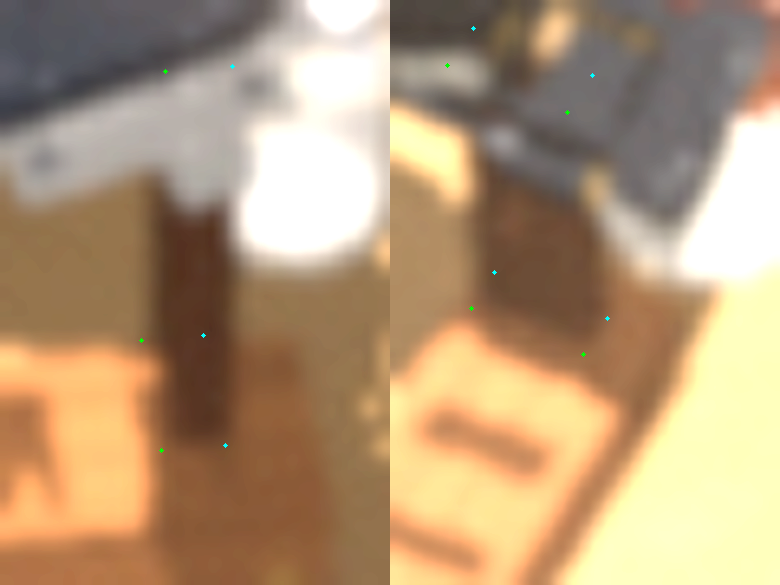

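```bash
python3 -m inch '[[[-0.007,0,0.0188,0,0,0,1],[-0.007,0,0.0188,0,0,0,1],[0,0,0,0,0,0,1],[0,0,0,0,0,0,1]]]'
python3 - <<'E'
from look import *
d=np.load('T_l.npz'); look('8',(d['R'],d['p']),140,18)
E
```

```text
t: 7.25
eef_pos: [0.6505, -0.0434, 0.1499]
ee_rot: [-3.138, -0.364, -0.416]
force: [-2.0, -2.1, 15.5]
width: 0.0457
7.35 w 0.045762828474363894 F [-1.4639 -2.2357 15.5635]
pred stand xy 0.05031538854414203 0.0037223145644254066 bottom 0.04500888135623697 axis in stand -0.008776994864780953 -0.006152006125613903 yaw off -0.0374438983846801
```

View pics/e_8.png

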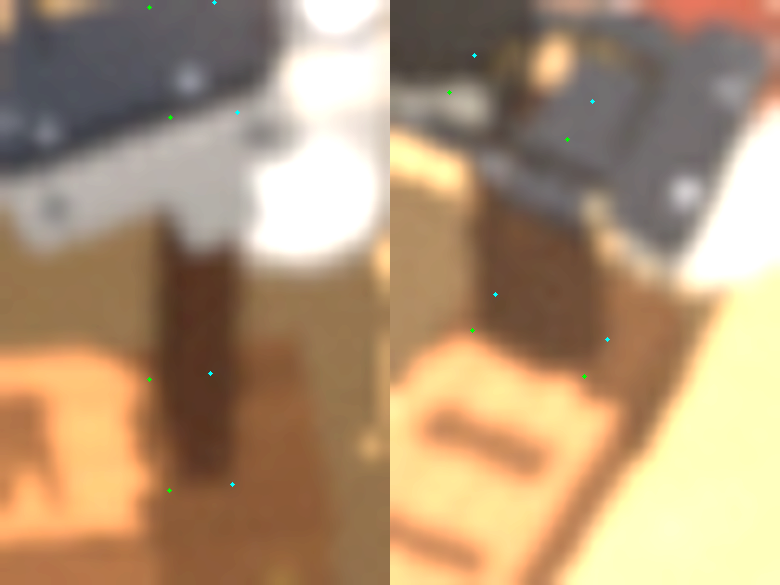

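```bash
python3 - <<'E'
from plan import *
d=np.load('T_l.npz'); T=(d['R'],d['p'])
Rt,pt=target(T,'l',140,.055); plan(Rt,pt,2)
E
```

```text
n 2 row [0.0017, 0.0035, -0.01, -0.0009, -0.0014, -0.0004] |rot|deg 0.6153639730866525 mm/row 5.364044365461397
via [ 0.6489 -0.0446  0.1549] [ 0.6473 -0.0458  0.1599] [ 0.6473 -0.0458  0.1599]
```

```bash
python3 -m inch '[[[0.0017,0.0035,-0.01,-0.0009,-0.0014,-0.0004,1],[0.0017,0.0035,-0.01,-0.0009,-0.0014,-0.0004,1],[0,0,0,0,0,0,1],[0,0,0,0,0,0,1]]]'
python3 - <<'E'
from look import *
d=np.load('T_l.npz'); look('9',(d['R'],d['p']),140,18)
E
```

```text
t: 7.75
eef_pos: [0.6445, -0.0464, 0.1562]
ee_rot: [3.135, -0.35, -0.413]
force: [-0.3, 0.4, -0.0]
width: 0.0456
7.85 w 0.04583542372082289 F [ 0.7783  0.0751 -1.5611]
pred stand xy 0.045393252736229114 -0.0017677061291876087 bottom 0.05125755879771743 axis in stand 0.006165524238350523 0.003574266558820873 yaw off -0.09891362824724581
```

View pics/e_9.png

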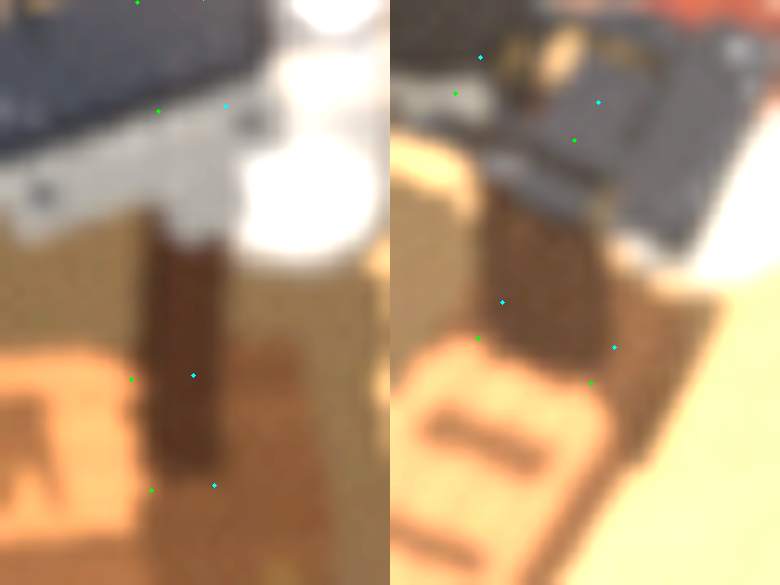

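```bash
python3 -m inch '[[[0.0052,0.0008,0.0019,0,0.0015,0,1],[0,0,0,0,0,0,1],[-0.0035,0,0.0094,0,0,0,1],[0,0,0,0,0,0,1],[-0.0035,0,0.0094,0,0,0,1],[0,0,0,0,0,0,1]]]'
python3 - <<'E'
from look import *
d=np.load('T_l.npz'); look('10',(d['R'],d['p']),140,18)
E
```

```text
t: 8.45
eef_pos: [0.649, -0.0478, 0.1497]
ee_rot: [3.137, -0.359, -0.412]
force: [-3.6, -0.0, 16.3]
width: 0.0456
8.55 w 0.04604466561198793 F [-4.581  -0.1919 15.6743]
pred stand xy 0.05041186850422541 -0.0012826604680397037 bottom 0.044841980056938374 axis in stand -0.0035524783906545746 0.001982709939359392 yaw off -0.03418125781395531
```

View pics/e_10.png

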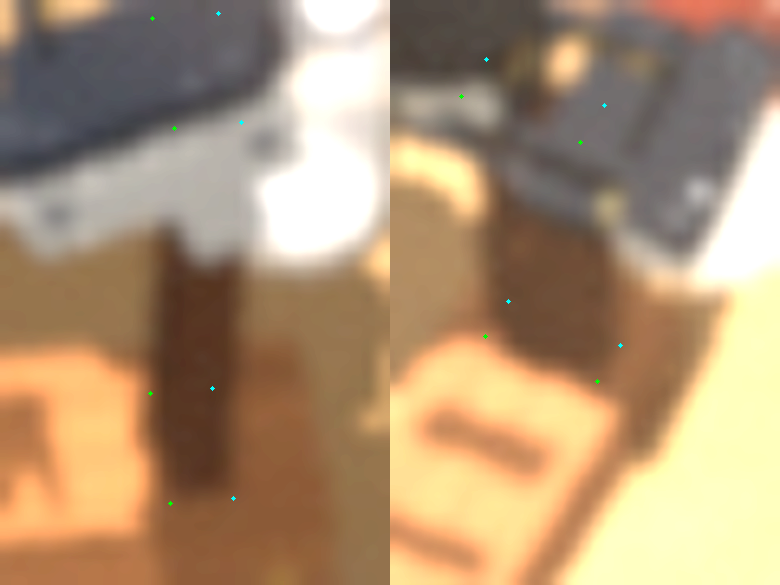

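```bash
python3 -m inch '[[[0.0018,0,-0.0047,0,0,0,1],[-0.0037,0,-0.0014,0,0,0,1],[0,0,0,0,0,0,1],[0,0,0,0,0,0,1]]]'; python3 - <<'E'
from look import *
d=np.load('T_l.npz'); look('11',(d['R'],d['p']),140,18)
E
python3 -m inch '[[[-0.0018,0,0.0047,0,0,0,1],[-0.0018,0,0.0047,0,0,0,1],[0,0,0,0,0,0,1]]]'; python3 - <<'E'
from look import *
d=np.load('T_l.npz'); look('12',(d['R'],d['p']),140,18)
E
```

```text
t: 8.95
eef_pos: [0.6461, -0.0467, 0.1502]
ee_rot: [3.137, -0.356, -0.413]
force: [-0.2, 0.1, 6.7]
width: 0.0458
9.05 w 0.04590494603209787 F [ 0.0574 -0.6714  6.1417]
pred stand xy 0.047386481343843045 -0.0013625571004266205 bottom 0.04530395689847283 axis in stand -0.0009219550640372013 0.002151340443534766 yaw off -0.059218707071963195
t: 9.35
eef_pos: [0.6485, -0.0472, 0.1494]
ee_rot: [3.138, -0.362, -0.412]
force: [-4.2, -5.0, 27.7]
width: 0.0457
9.45 w 0.045556140550071886 F [-3.6811 -4.7494 27.0878]
pred stand xy 0.04984823842436524 -0.0008238788572056795 bottom 0.0445069500916388 axis in stand -0.006632312954910498 0.0009306864609305686 yaw off -0.018112675537253153
```

View pics/e_12.png

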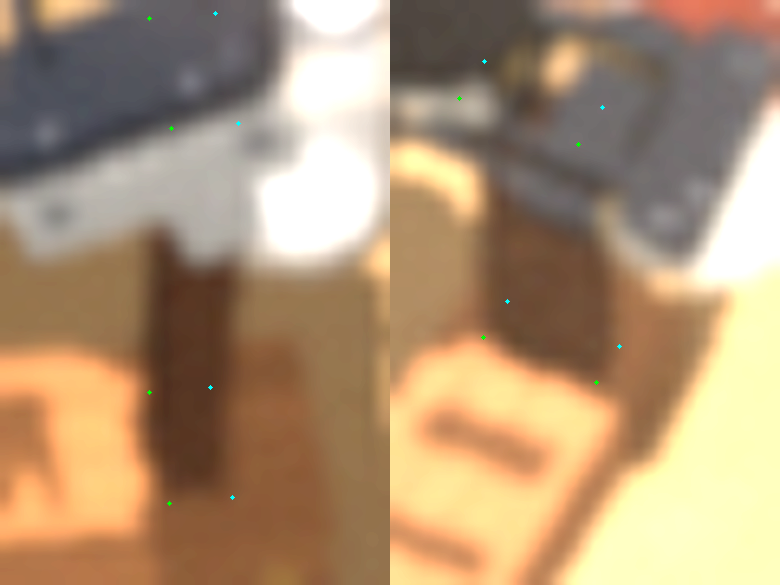

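```bash
python3 - <<'E'
from plan import *
c,s=np.cos(SY),np.sin(SY)
def st(n,px,z): 
    W=onz(n,px,z)[0,:2]-SC; return (np.array([W@[c,s],W@[-s,c]])*1000).round(1)
sc=lambda x,y:(x/13-.5+245,y/13-.5+150); tp=lambda x,y:((x-390)/13-.5+233,y/13-.5+155)
for z in(.047,.050):
    print(z,'scene L',st('scene',sc(165,488),z),'R',st('scene',sc(224,488),z),'top: -x edge L',st('top',tp(490,345),z),'R',st('top',tp(603,375),z))
# intensity profiles
f=cv2.imread('pics/scene_12.png');g=cv2.imread('pics/top_12.png')
print('scene cols 254..266'); 
for r in range(180,191): print(r,f[r,254:268,2].tolist(), cv2.cvtColor(f[r:r+1,254:268],cv2.COLOR_BGR2HSV)[0,:,0].tolist())
print('top cols 238..252')
for r in range(176,187): print(r,g[r,238:254,2].tolist())
E
```

```text
0.047 scene L [ 40.5 -20.1] R [ 57.1 -22.1] top: -x edge L [37.8 17.5] R [ 43.9 -25.5]
0.05 scene L [ 40.1 -23.2] R [ 56.7 -25.1] top: -x edge L [36.  16.3] R [ 42.  -26.6]
scene cols 254..266
180 [125, 95, 57, 39, 39, 40, 39, 42, 51, 60, 64, 66, 66, 66] [13, 12, 12, 10, 10, 11, 10, 11, 12, 12, 13, 12, 12, 12]
181 [122, 89, 53, 38, 39, 40, 39, 43, 53, 64, 67, 68, 68, 69] [13, 12, 12, 11, 11, 11, 11, 11, 13, 13, 13, 12, 12, 12]
182 [119, 85, 51, 39, 39, 40, 41, 44, 54, 63, 66, 67, 67, 67] [13, 12, 12, 10, 10, 11, 11, 11, 11, 12, 13, 13, 12, 13]
183 [128, 92, 56, 42, 40, 40, 41, 44, 53, 62, 65, 66, 66, 66] [13, 13, 11, 10, 12, 11, 11, 10, 12, 12, 13, 13, 13, 12]
184 [131, 98, 60, 43, 40, 40, 41, 42, 53, 61, 64, 64, 65, 66] [12, 12, 12, 11, 10, 11, 10, 12, 13, 12, 13, 12, 12, 12]
185 [134, 110, 74, 48, 42, 39, 40, 43, 53, 62, 65, 65, 65, 66] [12, 13, 13, 12, 11, 13, 11, 12, 12, 12, 13, 13, 13, 12]
186 [141, 128, 90, 55, 43, 42, 41, 46, 54, 62, 65, 64, 65, 63] [13, 13, 13, 11, 11, 11, 12, 11, 12, 12, 13, 13, 12, 13]
187 [141, 131, 94, 60, 48, 48, 48, 50, 56, 61, 64, 64, 64, 64] [13, 13, 
[... 530 characters left out ...]
0, 51, 52, 51, 54, 68, 77, 84, 102]
178 [78, 70, 58, 49, 48, 49, 48, 50, 51, 51, 51, 54, 68, 76, 78, 82]
179 [76, 70, 58, 49, 49, 49, 49, 51, 52, 52, 51, 53, 66, 75, 77, 76]
180 [82, 81, 68, 54, 48, 48, 50, 50, 51, 52, 51, 54, 67, 75, 78, 75]
181 [111, 115, 99, 75, 54, 49, 48, 49, 50, 51, 52, 54, 67, 76, 76, 74]
182 [138, 139, 129, 108, 84, 67, 56, 52, 51, 50, 50, 56, 68, 76, 75, 72]
183 [147, 147, 147, 140, 129, 108, 88, 80, 71, 59, 55, 61, 72, 75, 73, 71]
184 [147, 150, 154, 155, 151, 140, 130, 126, 112, 89, 74, 70, 73, 74, 71, 69]
185 [141, 149, 155, 157, 155, 151, 151, 152, 144, 129, 109, 92, 82, 73, 70, 68]
186 [120, 135, 148, 153, 151, 152, 156, 158, 156, 150, 140, 124, 98, 75, 68, 69]
```

```bash
cat >> plan.py <<'E'
def st(n,px,z):
    c,s=np.cos(SY),np.sin(SY); W=onz(n,px,z)[0,:2]-SC; return (np.array([W@[c,s],W@[-s,c]])*1000).round(1)
E
python3 - <<'E'
from plan import *
for z in(.045,.047,.049):
    print(z,'scene +x-y',st('scene',(261.9,187.4),z),'top -x+y',st('top',(239.9,181.3),z),'-x-y',st('top',(249.7,185.5),z))
f=cv2.imread('pics/scene0.png');g=cv2.imread('pics/top0.png')
print('slots scene'); 
for r in range(177,193): print(r,f[r,228:270,2].tolist())
print('top')
for r in range(174,203): print(r,g[r,225:256,2].tolist())
E
```

```text
0.045 scene +x-y [ 57.8 -22. ] top -x+y [37.1 18.8] -x-y [ 35.8 -33.9]
0.047 scene +x-y [ 57.5 -24.1] top -x+y [35.9 18. ] -x-y [ 34.6 -34.7]
0.049 scene +x-y [ 57.2 -26.1] top -x+y [34.7 17.2] -x-y [ 33.3 -35.4]
slots scene
177 [138, 138, 138, 138, 137, 136, 136, 136, 136, 136, 136, 136, 135, 135, 135, 135, 135, 134, 134, 134, 134, 134, 134, 132, 133, 132, 131, 130, 128, 128, 129, 129, 130, 130, 129, 128, 127, 126, 125, 127, 134, 138]
178 [136, 135, 135, 135, 134, 133, 133, 133, 132, 132, 132, 132, 132, 131, 131, 128, 127, 128, 128, 129, 131, 132, 131, 131, 131, 130, 128, 120, 116, 113, 113, 114, 114, 118, 122, 124, 123, 122, 122, 125, 131, 138]
179 [131, 131, 129, 127, 126, 127, 127, 129, 130, 131, 131, 131, 131, 130, 127, 119, 116, 116, 116, 119, 123, 127, 128, 128, 127, 127, 123, 110, 96, 91, 88, 87, 88, 97, 116, 124, 125, 126, 126, 128, 133, 137]
180 [130, 129, 124, 117, 114, 116, 118, 126, 131, 131, 132, 131, 130, 130, 123, 107, 98, 96, 93, 95, 106, 120, 125, 126, 126, 125, 121, 104, 85, 76, 74, 73, 76, 92, 118, 129, 132, 132, 134, 134, 136, 138]
181 [132, 130, 120, 102, 94, 95
[... 6261 characters left out ...]
41, 135, 111, 92, 90, 109, 137, 156, 161, 161, 161, 160, 160, 161, 162]
199 [139, 143, 149, 154, 154, 155, 155, 156, 154, 150, 146, 144, 138, 127, 123, 134, 139, 122, 97, 88, 101, 129, 151, 159, 162, 161, 160, 161, 160, 160, 161]
200 [123, 121, 134, 144, 149, 152, 155, 156, 153, 151, 152, 153, 150, 145, 141, 140, 130, 106, 88, 91, 117, 144, 158, 160, 160, 161, 161, 160, 160, 160, 161]
201 [112, 102, 109, 118, 125, 138, 147, 151, 151, 151, 153, 153, 151, 149, 146, 137, 115, 93, 86, 102, 132, 155, 161, 161, 161, 162, 162, 161, 161, 160, 160]
202 [108, 94, 95, 97, 102, 114, 125, 135, 142, 149, 152, 151, 150, 148, 144, 126, 102, 87, 92, 118, 145, 159, 162, 161, 161, 161, 161, 161, 161, 160, 160]
```

```bash
python3 -m inch '[[[0.0035,-0.005,-0.0094,0,0,0,1],[0.0025,-0.0025,-0.0047,0,0,0,1],[0,0,0,0,0,0,1],[0,0,0,0,0,0,1]]]'; python3 - <<'E'
from look import *
d=np.load('T_l.npz'); look('13',(d['R'],d['p']),140,18)
f=cv2.imread('pics/scene_13.png');g=cv2.imread('pics/top_13.png')
for r in range(178,192): print(r,f[r,254:268,2].tolist())
print('top')
for r in range(174,188): print(r,g[r,236:254,2].tolist())
E
```

```text
t: 9.85
eef_pos: [0.6465, -0.0437, 0.1508]
ee_rot: [3.135, -0.353, -0.413]
force: [0.1, 0.8, -1.4]
width: 0.0458
9.95 w 0.045350815779676826 F [-0.1765  0.0713 -1.5183]
pred stand xy 0.04646697463556806 0.0014274974455804367 bottom 0.045956468834054534 axis in stand 0.0020677490576730692 0.004038907085965381 yaw off -0.09680839857246326
178 [97, 59, 39, 39, 39, 40, 41, 48, 57, 60, 60, 60, 60, 61]
179 [107, 68, 41, 39, 40, 39, 40, 49, 58, 61, 61, 61, 62, 63]
180 [104, 66, 41, 38, 40, 40, 42, 49, 60, 64, 65, 65, 66, 66]
181 [98, 59, 39, 39, 40, 39, 41, 50, 62, 66, 67, 68, 68, 68]
182 [98, 58, 41, 40, 40, 39, 41, 50, 61, 66, 67, 68, 67, 67]
183 [100, 61, 43, 40, 40, 39, 42, 49, 58, 64, 66, 66, 66, 65]
184 [108, 72, 48, 41, 41, 40, 44, 52, 58, 62, 65, 65, 65, 65]
185 [125, 90, 56, 43, 40, 40, 44, 53, 58, 62, 64, 65, 65, 65]
186 [134, 107, 71, 50, 44, 44, 47, 55, 58, 63, 64, 65, 64, 64]
187 [137, 116, 81, 58, 53, 53, 55, 58, 60, 62, 63, 64, 64, 63]
188 [132, 104, 75, 63, 62, 63, 63, 63, 63, 63, 63, 64, 64, 64]
189 [128, 96, 71, 65, 63, 64, 63, 64, 62, 62, 63, 63, 63, 63]
190 [114, 88, 68,
[... 555 characters left out ...]
53, 63, 74, 76, 76, 76]
180 [80, 85, 87, 76, 59, 49, 48, 49, 50, 50, 51, 51, 53, 64, 72, 77, 77, 75]
181 [95, 114, 122, 108, 79, 57, 49, 49, 49, 51, 51, 52, 51, 61, 72, 77, 77, 74]
182 [130, 142, 145, 133, 108, 85, 69, 56, 50, 52, 51, 51, 53, 63, 73, 77, 75, 72]
183 [150, 152, 149, 145, 137, 128, 108, 86, 75, 67, 57, 55, 58, 66, 75, 75, 73, 71]
184 [154, 150, 147, 149, 152, 152, 142, 129, 123, 106, 88, 74, 68, 72, 76, 74, 70, 69]
185 [144, 139, 141, 149, 155, 157, 153, 150, 149, 142, 129, 108, 86, 77, 75, 72, 68, 69]
186 [121, 112, 121, 135, 149, 153, 151, 152, 156, 156, 152, 138, 112, 90, 75, 70, 69, 79]
187 [99, 94, 99, 111, 123, 129, 134, 144, 152, 155, 155, 151, 136, 109, 82, 68, 70, 93]
```

View pics/e_13.png

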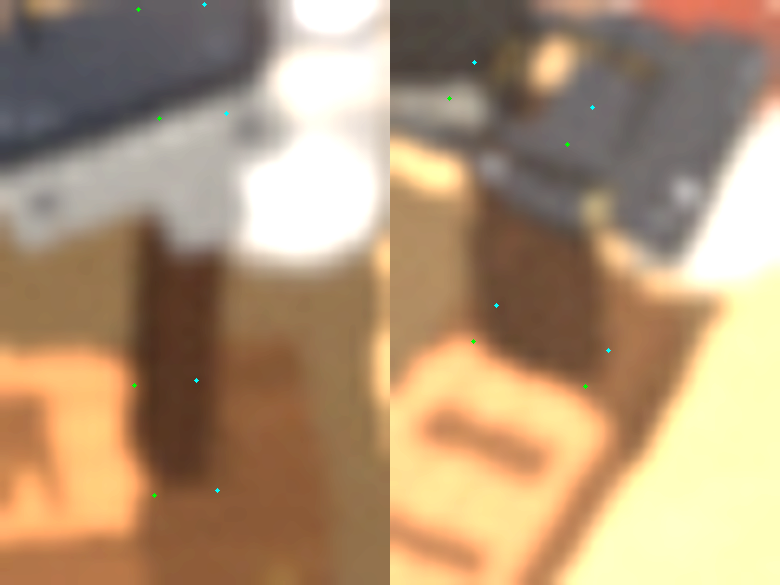

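```bash
cat >> plan.py <<'E'
SLO={'scene':{'s':(-46.4,-.2),'m':(1.85,.7),'l':(49.5,1.9)},'top':{'s':(-48.7,-1.9),'m':(-.8,-1.8),'l':(46.5,-.6)}}
def err(slot,t,scp,tpp,zs=(.047,.049,.051)):
    for z in zs:
        a=st('scene',scp,z)-np.array(SLO['scene'][slot])-[t/2,-23]; b=st('top',tpp,z)-np.array(SLO['top'][slot])-[-t/2,23]
        print(z,'scene err',a,'top err',b)
E
python3 - <<'E'
from plan import *
err('l',18,(261.2,187.1),(238.9,181.6)); err('l',18,(261.9,187.4),(239.9,181.3))
E
```

```text
0.047 scene err [-3.4 -1.1] top err [-5.2 -1. ]
0.049 scene err [-3.7 -3.1] top err [-6.4 -1.8]
0.051 scene err [-4.  -5.2] top err [-7.7 -2.6]
0.047 scene err [-1. -3.] top err [-1.6 -4.4]
0.049 scene err [-1.3 -5. ] top err [-2.8 -5.2]
0.051 scene err [-1.6 -7. ] top err [-4.1 -6. ]
```

```bash
python3 - <<'E'
import cv2
for t in('8','10'):
    f=cv2.imread(f'pics/scene_{t}.png');g=cv2.imread(f'pics/top_{t}.png')
    print(t)
    for r in range(180,192): print(r,f[r,254:268,2].tolist())
    print('top')
    for r in range(177,187): print(r,g[r,236:254,2].tolist())
E
```

```text
8
180 [125, 101, 75, 51, 40, 40, 40, 40, 42, 53, 61, 64, 65, 66]
181 [121, 92, 71, 52, 41, 39, 40, 40, 45, 58, 66, 67, 67, 68]
182 [119, 88, 67, 54, 44, 41, 40, 40, 45, 59, 65, 67, 67, 67]
183 [128, 96, 70, 59, 48, 42, 40, 41, 45, 58, 64, 66, 66, 65]
184 [130, 100, 73, 65, 52, 43, 41, 43, 46, 58, 63, 65, 65, 65]
185 [134, 112, 84, 71, 56, 45, 41, 43, 48, 60, 64, 65, 65, 65]
186 [140, 128, 99, 73, 57, 49, 47, 48, 52, 61, 64, 65, 64, 64]
187 [139, 124, 97, 74, 61, 57, 56, 57, 58, 62, 63, 63, 64, 64]
188 [133, 106, 80, 68, 64, 64, 63, 64, 63, 63, 64, 64, 64, 64]
189 [131, 104, 77, 66, 64, 64, 63, 63, 62, 63, 63, 64, 63, 63]
190 [118, 103, 79, 66, 63, 63, 63, 62, 62, 63, 62, 63, 63, 63]
191 [91, 86, 73, 65, 63, 63, 64, 63, 63, 64, 64, 64, 65, 65]
top
177 [81, 80, 77, 64, 50, 48, 49, 49, 50, 49, 51, 51, 53, 63, 74, 79, 81, 80]
178 [79, 79, 76, 64, 51, 47, 49, 49, 49, 51, 52, 51, 53, 62, 74, 76, 76, 76]
179 [78, 77, 74, 64, 52, 49, 49, 49, 48, 50, 50, 51, 53, 62, 71, 76, 76, 76]
180 [78, 84, 88, 79, 63, 56, 52, 49, 49, 51, 51, 52, 52, 61, 71, 76, 77, 76]
181 [96, 114, 123, 115, 95, 75, 63,
[... 1368 characters left out ...]
 52, 52, 54, 63, 72, 78, 81]
179 [78, 77, 76, 73, 65, 53, 48, 48, 49, 49, 51, 52, 52, 56, 63, 72, 77, 76]
180 [80, 84, 88, 85, 79, 67, 52, 49, 49, 50, 50, 51, 51, 54, 63, 72, 76, 75]
181 [96, 113, 124, 118, 105, 82, 60, 51, 50, 50, 50, 51, 52, 53, 63, 72, 76, 74]
182 [131, 142, 146, 140, 131, 110, 88, 71, 59, 56, 54, 52, 53, 57, 68, 74, 75, 73]
183 [151, 151, 149, 146, 147, 140, 128, 109, 90, 83, 75, 63, 60, 64, 72, 75, 73, 71]
184 [154, 151, 147, 149, 153, 155, 151, 140, 131, 127, 113, 92, 76, 71, 75, 74, 71, 69]
185 [144, 138, 141, 149, 156, 157, 155, 152, 151, 153, 144, 130, 109, 92, 81, 72, 69, 67]
186 [121, 112, 121, 135, 148, 152, 150, 152, 156, 158, 155, 150, 141, 124, 98, 75, 68, 68]
```

```bash
python3 - <<'E'
from plan import *
print(8);err('l',18,(262.5,186.7),(239.1,181.0)); print(10);err('l',18,(262.2,187.6),(239.9,181.3))
E
```

```text
8
0.047 scene err [1.7 0.5] top err [-1.7 -0.2]
0.049 scene err [ 1.4 -1.6] top err [-3. -1.]
0.051 scene err [ 1.1 -3.6] top err [-4.2 -1.8]
10
0.047 scene err [-0.1 -4.1] top err [-1.6 -4.4]
0.049 scene err [-0.4 -6.2] top err [-2.8 -5.2]
0.051 scene err [-0.7 -8.2] top err [-4.1 -6. ]
```

```bash
python3 -m inch '[[[0.0093,-0.0028,-0.0009,0,0,0,1],[0,0,0,0,0,0,1],[0,0,0,0,0,0,1],[0,0,0,0,0,0,1]]]'; python3 - <<'E'
from look import *
d=np.load('T_l.npz'); look('14',(d['R'],d['p']),140,18)
E
python3 -m inch '[[[-0.0035,0,0.0094,0,0,0,1],[0,0,0,0,0,0,1],[0,0,0,0,0,0,1]]]'; python3 - <<'E'
from look import *
d=np.load('T_l.npz'); look('15',(d['R'],d['p']),140,18)
E
```

```text
t: 10.35
eef_pos: [0.6515, -0.0442, 0.1537]
ee_rot: [3.136, -0.355, -0.413]
force: [0.4, -0.1, -0.1]
width: 0.0457
10.45 w 0.045899520769467246 F [ 0.7656 -0.1309 -1.3995]
pred stand xy 0.05110391388259567 0.0030229075718415342 bottom 0.04888346128472808 axis in stand 0.0009143289629985436 0.00316408639693868 yaw off -0.1023829319784113
t: 10.75
eef_pos: [0.6513, -0.0443, 0.1485]
ee_rot: [3.135, -0.354, -0.413]
force: [-0.0, -0.4, -0.9]
width: 0.0457
10.85 w 0.0458136878969782 F [-0.0348 -0.0378  0.7286]
pred stand xy 0.0511707779939422 0.003020735638009102 bottom 0.04390085237050048 axis in stand 0.0008790629674324791 0.003243065264834458 yaw off -0.09915124106139217
```

View pics/e_15.png

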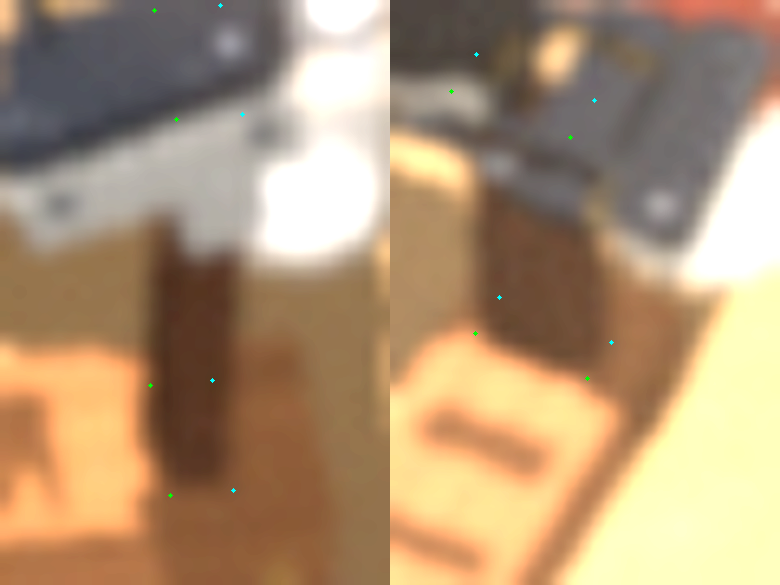

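```bash
python3 -m inch '[[[-0.0018,0,0.0047,0,0,0,1],[-0.0018,0,0.0047,0,0,0,1],[0,0,0,0,0,0,1]]]'; python3 - <<'E'
from look import *
d=np.load('T_l.npz'); look('16',(d['R'],d['p']),140,18)
E
```

```text
t: 11.15
eef_pos: [0.6511, -0.0443, 0.1432]
ee_rot: [3.135, -0.354, -0.413]
force: [0.2, 0.4, -0.7]
width: 0.0459
11.25 w 0.04531960737600821 F [-0.3795  0.1069 -1.1809]
pred stand xy 0.05103456337262366 0.0029593246917496165 bottom 0.038735633731192626 axis in stand 0.0010389930476966277 0.0034069992309569658 yaw off -0.09416331604246864
```

```bash
python3 -m inch '[[[-0.0035,0,0.0094,0,0,0,1],[-0.0035,0,0.0094,0,0,0,1],[-0.0035,0,0.0094,0,0,0,1],[-0.0035,0,0.0094,0,0,0,1],[0,0,0,0,0,0,1]]]'; python3 - <<'E'
from look import *
d=np.load('T_l.npz'); look('17',(d['R'],d['p']),140,18)
E
```

```text
t: 11.75
eef_pos: [0.6509, -0.0445, 0.1227]
ee_rot: [3.135, -0.354, -0.413]
force: [0.1, 0.4, -1.2]
width: 0.0459
11.85 w 0.045898062589106205 F [-0.1879 -0.1248 -0.4424]
pred stand xy 0.051031071700619046 0.0027253485333970135 bottom 0.01857012572557873 axis in stand 0.001187025614073416 0.0035756949793565485 yaw off -0.10259575141385824
```

View pics/e_17.png

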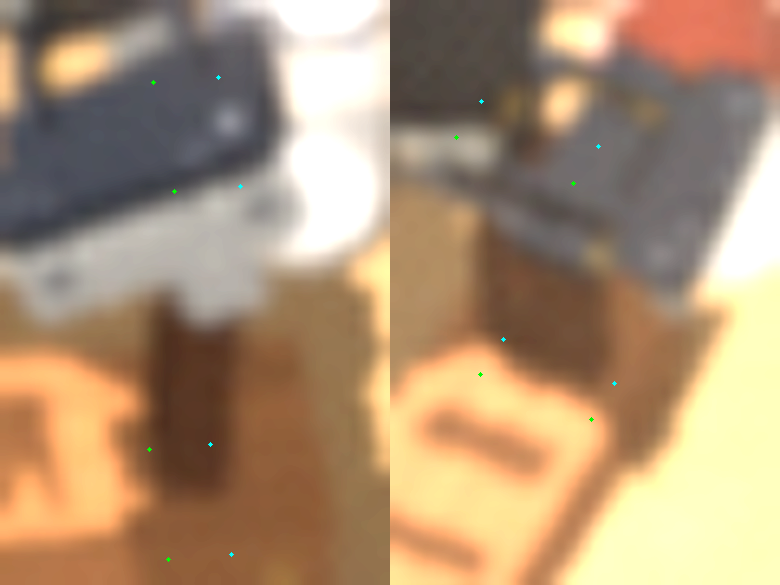

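```bash
python3 -m inch '[[[-0.0018,0,0.0047,0,0,0,1],[-0.0018,0,0.0047,0,0,0,1],[-0.0018,0,0.0047,0,0,0,1],[-0.0018,0,0.0047,0,0,0,1],[0,0,0,0,0,0,1]]]'; python3 - <<'E'
from look import *
d=np.load('T_l.npz'); look('18',(d['R'],d['p']),140,18)
E
```

```text
t: 12.35
eef_pos: [0.652, -0.0447, 0.1155]
ee_rot: [3.136, -0.357, -0.413]
force: [-5.2, -0.6, 11.7]
width: 0.0457
12.45 w 0.045819900637803765 F [-4.6967 -1.3745 11.9334]
pred stand xy 0.05187465155596593 0.002836634401382385 bottom 0.010556626065832353 axis in stand -0.0015419922610866118 0.0027678226365582216 yaw off -0.1057919242844747
```

```bash
python3 -m inch '[[[0.0005,0,-0.0015,0,0,0,1],[0,0,0,0,0,0,0.6],[0,0,0,0,0,0,0.3],[0,0,0,0,0,0,0],[0,0,0,0,0,0,0],[0,0,0,0,0,0,0]]]'; python3 - <<'E'
from look import *
d=np.load('T_l.npz'); look('19',(d['R'],d['p']),140,18)
E
```

```text
t: 13.05
eef_pos: [0.6511, -0.0442, 0.1141]
ee_rot: [3.135, -0.354, -0.413]
force: [-0.3, -0.3, 0.1]
width: 0.0726
13.15 w 0.07991841505816286 F [-0.5556  0.1758 -0.2607]
pred stand xy 0.05086290306382037 0.002888447728019541 bottom 0.009328014827707787 axis in stand 0.0011040217332330786 0.003264416763699469 yaw off -0.09663866212930827
```

View pics/e_19.png

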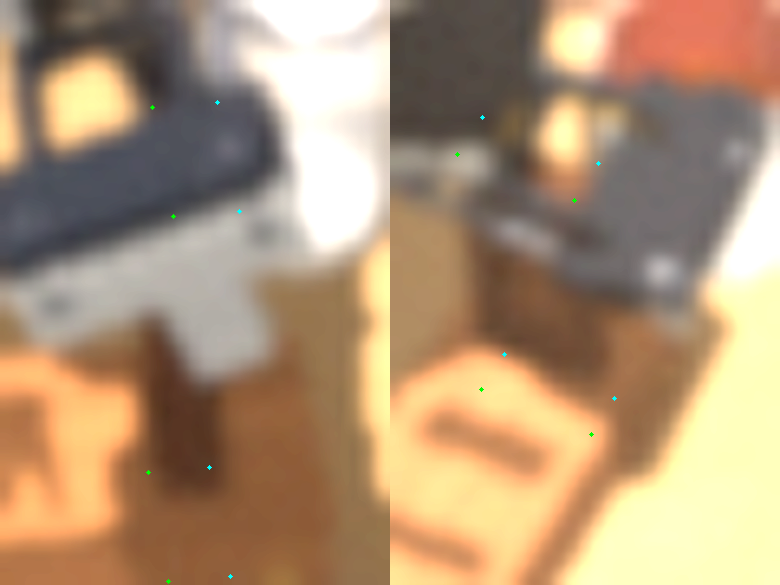

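Retract along the tool axis (width now 80 mm, clear of 46).

```bash
python3 -m inch '[[[0,0,-0.02,0,0,0,0],[0,0,-0.04,0,0,0,0],[0,0,-0.06,0,0,0,0],[0,0,-0.06,0,0,0,0],[0,0,-0.06,0,0,0,0],[0,0,-0.04,0,0,0,0],[0,0,0,0,0,0,0]]]'; python3 - <<'E'
from look import *
f=grab_frame('scene');g=grab_frame('top'); cv2.imwrite('pics/scene20.png',f);cv2.imwrite('pics/top20.png',g)
a=cv2.resize(f[90:230,150:320],None,fx=4.5,fy=4.5,interpolation=cv2.INTER_CUBIC)
cv2.imwrite('pics/c20.png',cv2.convertScaleAbs(a,alpha=1.6))
print(get_state()['q'])
E
```

```text
t: 13.85
eef_pos: [0.608, -0.023, 0.2493]
ee_rot: [3.14, -0.359, -0.414]
force: [0.3, 0.4, -0.7]
width: 0.0874
[ 0.4356  0.05   -0.5431  0.3857 -0.7792  0.4718]
```

View pics/c20.png

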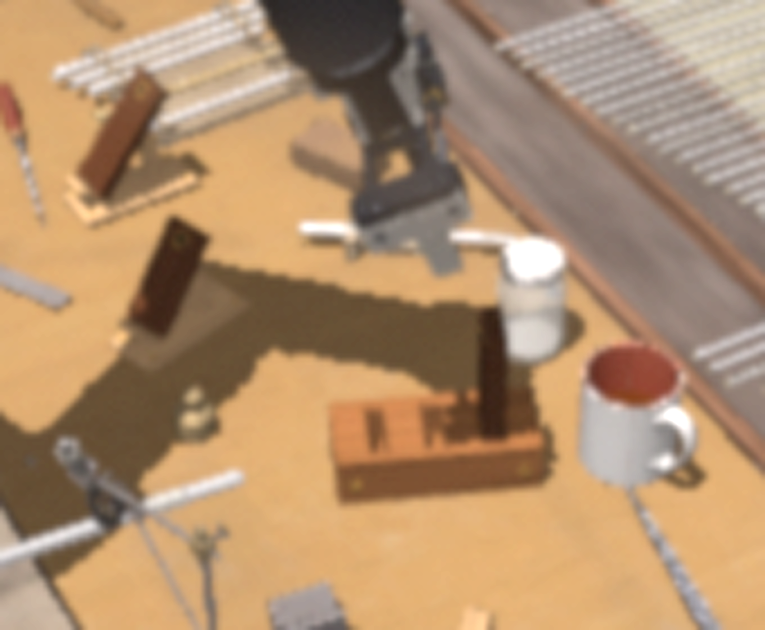

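View pics/top20.png

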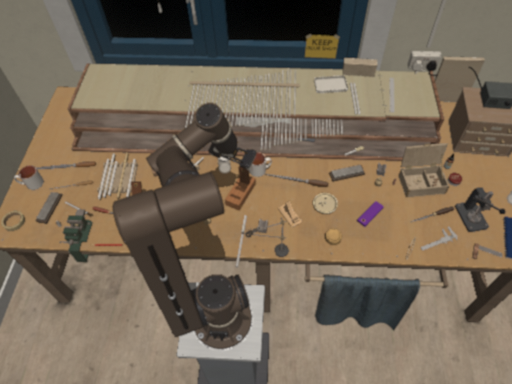

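```bash
python3 - <<'E'
from h import *
print(proj('top',[[.553,.433,.12],[.558,.447,.11],[.497,.452,.015]]))
o=[]
for t in('top2','top20','top6'):
    g=cv2.imread(f'pics/{t}.png'); o.append(cv2.convertScaleAbs(cv2.resize(g[165:235,110:160],None,fx=5,fy=5,interpolation=cv2.INTER_CUBIC),alpha=1.6))
cv2.imwrite('pics/A.png',np.hstack(o))
E
```

```text
[[136.82320816 183.4101339 ]
 [134.55543975 183.70020804]
 [135.69606306 206.35667487]]
```

View pics/A.png

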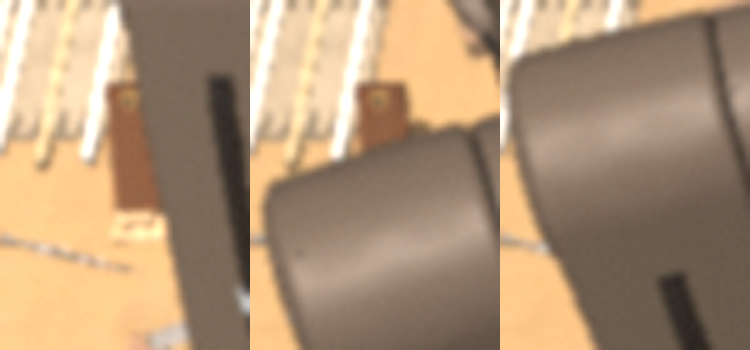

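```bash
python3 - <<'E'
from face import *
np.set_printoptions(precision=4,suppress=True)
f=cv2.imread('pics/scene0.png')
h=cv2.cvtColor(f,cv2.COLOR_BGR2HSV)
# hole localisation via saturation-dip centroid
def cen(im,x0,y0,x1,y1,lo=True):
    k=10;a=cv2.resize(im[y0:y1,x0:x1],None,fx=k,fy=k,interpolation=cv2.INTER_CUBIC); hh=cv2.cvtColor(a,cv2.COLOR_BGR2HSV)[...,0].astype(float)
    w=np.clip(hh-12.5,0,8); yy,xx=np.mgrid[:a.shape[0],:a.shape[1]]
    return ((xx*w).sum()/w.sum()+.5)/k-.5+x0,((yy*w).sum()/w.sum()+.5)/k-.5+y0
print('scene A hole',cen(f,179,107,184,112)); 
g=cv2.imread('pics/top20.png'); print('topA',cen(g,133,182,138,187)); g2=cv2.imread('pics/top2.png'); print('topA2',cen(g2,133,182,138,187))
print('scene B',cen(f,187,140,192,146)); g0=cv2.imread('pics/top0.png'); print('top B',cen(g0,175,196,180,201))
for s_,t_ in(((181.3,109.3),(135.2,184.4)),(cen(f,179,107,184,112),cen(g,133,182,138,187))):
    H=tri({'scene':s_,'top':t_}); print('A H',H,proj('scene',H)[0]-s_)
px,gg=contour('scene',f,(160,100,200,145))
for phi in(-10,0,10,20,30): print('scene',phi,rect('scene',px,H,phi))
px2,g3=contour('top',g2,(126,176,142,212))
for phi in(-10,0,10,20,30):print('top part',phi,rect('top',px2,H,phi))
cv2.imwrite('pics/Ac.png',np.hstack([gg,cv2.resize(g3,None,fx=2,fy=2)[:gg.shape[0]] if g3.shape[0]*2>=gg.shape[0] else gg]))
# left edge line of face in top2: 
k=5
pl=[(108,85),(118,208)]; pxl=np.array([((x+.5)/k-.5+110,(y+.5)/k-.5+165) for x,y in pl])
for phi in (0,10,20,30):
    up,N,_=plane(phi); X=onplane('top',pxl,H,N)-H; W=np.array([-np.sin(np.radians(phi)),np.cos(np.radians(phi)),0]); print(phi,(X@W*1e3).round(1),(X@up*1e3).round(1))
E
```

```text
scene A hole (np.float64(180.9749455884815), np.float64(109.29168759417378))
topA (np.float64(135.42619984859954), np.float64(184.18662376987132))
topA2 (np.float64(135.56416221713704), np.float64(184.1645436053903))
scene B (np.float64(189.53771081628065), np.float64(142.63563076231168))
top B (np.float64(177.25999551770508), np.float64(198.15575227849993))
A H [0.5557 0.4435 0.1109] [-0.2347  0.3266]
A H [0.554  0.4413 0.1136] [-0.1226  0.1711]
scene -10 (array([-19.2, -43.2]), array([ 72.1, 115.6]), -8.3)
scene 0 (array([-11.3, -45.4]), array([ 59. , 115.5]), -0.9)
scene 10 (array([ -4.9, -46.9]), array([ 50.6, 116.5]), 5.2)
scene 20 (array([  0.6, -47.3]), array([ 45. , 116.9]), 10.7)
scene 30 (array([  5.6, -47. ]), array([ 41.2, 116.8]), 16.0)
top part -10 (array([ -9.1, -55.7]), array([43.6, 94.5]), -9.1)
top part 0 (array([ -2.7, -56.6]), array([41.2, 95.1]), -1.9)
top part 10 (array([  3.7, -56.6]), array([39.6, 96.2]), 4.5)
top part 20 (array([  9.8, -55.7]), array([38.9, 97. ]), 10.7)
top part 30 (array([ 15.9, -53.9]), array([38.8, 97.2]), 17.2)
0 [18.7 15.4] [  10.5 -105.5]
10 [16.7 26.3] [  13.  -102.4]
20 [14.7 36.8] [ 15.2 -97.7]
30 [12.8 47. ] [ 17.1 -91.7]
```

View pics/Ac.png

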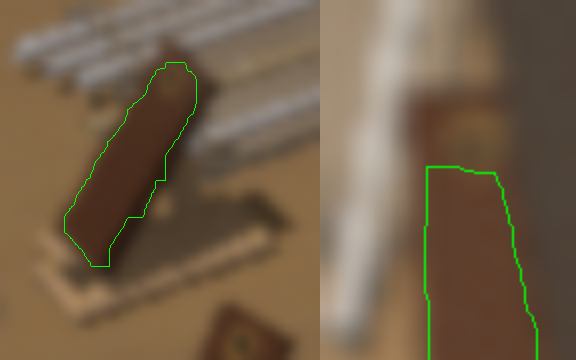

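```bash
python3 - <<'E'
from h import *
def s(x,y): return ((x+.5)/6-.5+150,(y+.5)/6-.5+100)
def s2(x,y): return ((x+.5)/6-.5+190,(y+.5)/6-.5+165)
for nm,a,b in(('A',s(122,238),s(266,180)),('B',s(202,431),s(328,347))):
    X=onz('scene',[a,b],.008); d=X[1]-X[0]; print(nm,np.linalg.norm(d),np.degrees(np.arctan2(d[1],d[0])))
E
```

```text
A 0.11681828150305212 4.737234688464086
B 0.11402271189466107 17.492471247483888
```

```bash
python3 - <<'E'
from plan import *
H=np.array([.557,.4435,.112])
R,p,G=pick_pose(H,3.5,14,20,0,6,.09); print(p)
print('retract tilt');plan(R,p+[0,0,.03],15)
E
```

```text
[0.5827 0.4451 0.1696]
retract tilt
n 15 row [-0.0157, -0.0616, 0.004, 0.0001, -0.0146, -0.0103] |rot|deg 48.33488437684034 mm/row 31.849510933775285
via [0.6274 0.1639 0.2186] [0.613  0.3215 0.203 ] [0.5827 0.4451 0.1996]
```

```bash
python3 -m inch '[[[-0.0157,-0.0616,0.004,0,-0.0146,-0.0103,0],[-0.0157,-0.0616,0.004,0,-0.0146,-0.0103,0],[-0.0157,-0.0616,0.004,0,-0.0146,-0.0103,0],[-0.0157,-0.0616,0.004,0,-0.0146,-0.0103,0],[-0.0157,-0.0616,0.004,0,-0.0146,-0.0103,0],[-0.0157,-0.0616,0.004,0,-0.0146,-0.0103,0],[-0.0157,-0.0616,0.004,0,-0.0146,-0.0103,0],[-0.0157,-0.0616,0.004,0,-0.0146,-0.0103,0],[-0.0157,-0.0616,0.004,0,-0.0146,-0.0103,0],[-0.0157,-0.0616,0.004,0,-0.0146,-0.0103,0],[-0.0157,-0.0616,0.004,0,-0.0146,-0.0103,0],[-0.0157,-0.0616,0.004,0,-0.0146,-0.0103,0],[-0.0157,-0.0616,0.004,0,-0.0146,-0.0103,0],[-0.0157,-0.0616,0.004,0,-0.0146,-0.0103,0],[-0.0157,-0.0616,0.004,0,-0.0146,-0.0103,0],[0,0,0,0,0,0,0]]]'; python3 - <<'E'
from plan import *
H=np.array([.557,.4435,.112])
R,p,G=pick_pose(H,3.5,14,20,0,6,0); print(p)
plan(R,p,4); print(get_state()['q'])
f=grab_frame('scene');g=grab_frame('top'); cv2.imwrite('pics/scene21.png',f);cv2.imwrite('pics/top21.png',g)
a=cv2.convertScaleAbs(cv2.resize(f[60:160,140:240],None,fx=4,fy=4,interpolation=cv2.INTER_CUBIC),alpha=1.6)
b=cv2.convertScaleAbs(cv2.resize(g[120:220,90:190],None,fx=4,fy=4,interpolation=cv2.INTER_CUBIC),alpha=1.6)
cv2.imwrite('pics/c21.png',np.hstack([a,b]))
E
```

```text
t: 15.55
eef_pos: [0.5818, 0.4474, 0.1924]
ee_rot: [3.132, 0.356, 0.059]
force: [0.2, -1.0, -0.9]
width: 0.0875
[0.552  0.4432 0.0851]
n 4 row [0.0045, 0.0009, 0.0556, 0.0007, 0.0006, -0.0001] |rot|deg 0.6820284447130318 mm/row 27.87902475181247
via [0.5668 0.4452 0.1388] [0.5594 0.4441 0.1119] [0.552  0.4432 0.0851]
[ 0.7939  0.6782  0.5103 -0.2295 -1.676   0.8452]
```

View pics/c21.png

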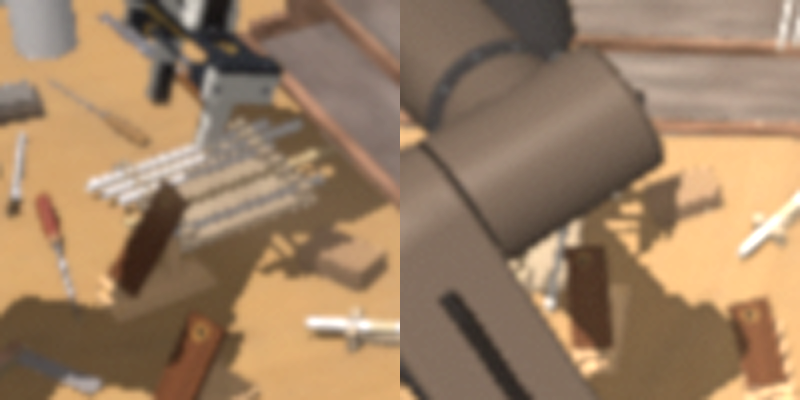

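```bash
python3 -m inch '[[[0.0045,0.0009,0.0556,0.0007,0.0006,0,0],[0.0045,0.0009,0.0556,0.0007,0.0006,0,0],[0.0045,0.0009,0.0556,0.0007,0.0006,0,0],[0.0045,0.0009,0.0456,0.0007,0.0006,0,0],[0,0,0,0,0,0,0]]]'; python3 - <<'E'
from plan import *
H=np.array([.557,.4435,.112])
R,p,G=pick_pose(H,3.5,14,20,0,6,0); print(p)
plan(R,p,1); print(get_state()['force'])
f=grab_frame('scene');g=grab_frame('top'); cv2.imwrite('pics/scene22.png',f);cv2.imwrite('pics/top22.png',g)
a=cv2.convertScaleAbs(cv2.resize(f[60:160,140:240],None,fx=4,fy=4,interpolation=cv2.INTER_CUBIC),alpha=1.6)
b=cv2.convertScaleAbs(cv2.resize(g[120:220,90:190],None,fx=4,fy=4,interpolation=cv2.INTER_CUBIC),alpha=1.6)
cv2.imwrite('pics/c22.png',np.hstack([a,b]))
E
```

```text
t: 16.15
eef_pos: [0.5537, 0.4383, 0.0911]
ee_rot: [3.139, 0.347, 0.055]
force: [0.0, -0.6, -0.1]
width: 0.088
[0.552  0.4432 0.0851]
n 1 row [0.0015, -0.01, 0.0122, 0.0002, -0.0006, -0.0018] |rot|deg 0.34789720789553996 mm/row 7.9313357380415335
via [0.552  0.4432 0.0851] [0.552  0.4432 0.0851] [0.552  0.4432 0.0851]
[ 0.025  -0.6195 -0.1416]
```

View pics/c22.png

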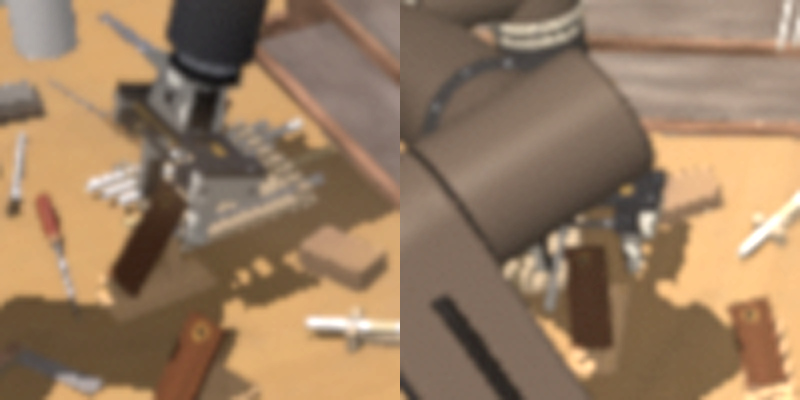

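```bash
python3 -m inch '[[[0.0015,-0.007,0.012,0,0,-0.0015,0],[0,0,0,0,0,0,0.3],[0,0,0,0,0,0,0.6],[0,0,0,0,0,0,1],[0,0,0,0,0,0,1],[0,0,0,0,0,0,1],[0,0,0,0,0,0,1],[0,0,0,0,0,0,1]]]' 45
python3 - <<'E'
from plan import *
f=grab_frame('scene'); s=get_state(); print(s['width'],s['force'],s['t'])
a=cv2.resize(f[60:160,140:240],None,fx=6,fy=6,interpolation=cv2.INTER_CUBIC)
cv2.imwrite('pics/c23.png',cv2.convertScaleAbs(a,alpha=1.8))
R,p=cur(); H=np.array([.557,.4435,.112])
Rp,cp=pk_pose(H,3.5,120,14); T=rel(R,p,Rp,cp); print(T); print(Ro.from_matrix(T[0]).as_euler('xyz',degrees=True))
T[1][1]=0; np.savez('T_m.npz',R=T[0],p=T[1])
E
```

```text
t: 17.05
eef_pos: [0.5541, 0.4443, 0.0887]
ee_rot: [-3.138, 0.342, 0.063]
force: [0.1, -0.2, -0.3]
width: 0.046
0.0455662078963108 [-0.8131  0.3457  0.4961] 17.1
(array([[ 0.9373,  0.0017,  0.3485],
       [ 0.0025, -1.    , -0.0019],
       [ 0.3485,  0.0026, -0.9373]]), array([-0.0146,  0.001 ,  0.0228]))
[179.8402 -20.3965   0.154 ]
```

View pics/c23.png

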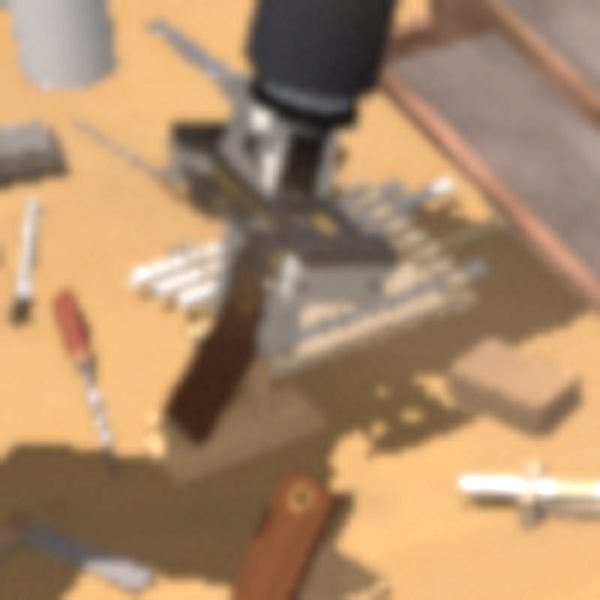

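```bash
python3 -m inch '[[[-0.011,0,-0.031,0,0,0,1],[-0.022,0,-0.061,0,0,0,1],[-0.022,0,-0.061,0,0,0,1],[-0.022,0,-0.061,0,0,0,1],[-0.022,0,-0.061,0,0,0,1],[-0.011,0,-0.031,0,0,0,1],[0,0,0,0,0,0,1]]]'
python3 - <<'E'
from plan import *
d=np.load('T_m.npz'); T=(d['R'],d['p'])
Rt,pt=target(T,'m',120,.13,dx=-.01,dy=.15); plan(Rt,pt,13)
f=grab_frame('scene'); s=get_state(); print(s['width'],s['force'],s['t'])
a=cv2.resize(f[40:160,140:240],None,fx=5,fy=5,interpolation=cv2.INTER_CUBIC)
cv2.imwrite('pics/c24.png',cv2.convertScaleAbs(a,alpha=1.8))
E
```

```text
t: 17.8
eef_pos: [0.5548, 0.4443, 0.2563]
ee_rot: [-3.134, 0.336, 0.064]
force: [-0.2, -0.4, 0.0]
width: 0.0458
n 13 row [0.0236, 0.0479, 0.007, -0.0002, 0.0167, 0.0117] |rot|deg 47.72630220864452 mm/row 26.908038114927965
via [0.607  0.3239 0.2275] [0.637  0.2212 0.2175] [0.6535 0.1149 0.2164]
0.04588997229145623 [-0.6698  0.1254 -0.798 ] 17.85
```

View pics/c24.png

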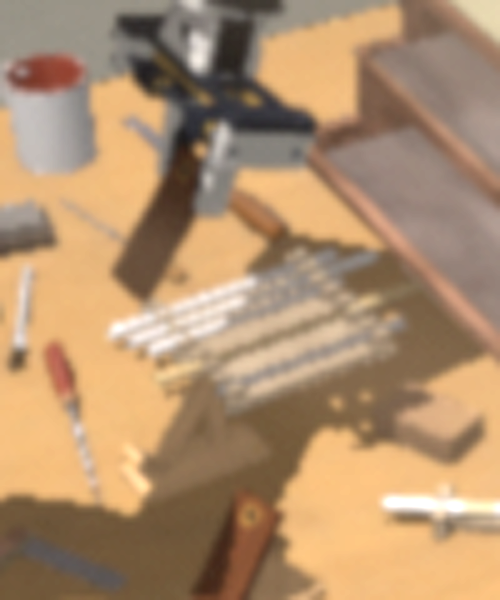

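```bash
python3 -m inch '[[[0.0236,0.048,0.007,0,0.0167,0.0117,1],[0.0236,0.048,0.007,0,0.0167,0.0117,1],[0.0236,0.048,0.007,0,0.0167,0.0117,1],[0.0236,0.048,0.007,0,0.0167,0.0117,1],[0.0236,0.048,0.007,0,0.0167,0.0117,1],[0.0236,0.048,0.007,0,0.0167,0.0117,1],[0.0236,0.048,0.007,0,0.0167,0.0117,1],[0.0236,0.048,0.007,0,0.0167,0.0117,1],[0.0236,0.048,0.007,0,0.0167,0.0117,1],[0.0236,0.048,0.007,0,0.0167,0.0117,1],[0.0236,0.048,0.007,0,0.0167,0.0117,1],[0.0236,0.048,0.007,0,0.0167,0.0117,1],[0.0236,0.048,0.007,0,0.0167,0.0117,1],[0,0,0,0,0,0,1],[0,0,0,0,0,0,1]]]'; python3 - <<'E'
from plan import *
d=np.load('T_m.npz'); T=(d['R'],d['p'])
Rt,pt=target(T,'m',120,.09,dx=-.002,dy=.0025); plan(Rt,pt,6)
print(get_state()['width'])
E
```

```text
t: 19.35
eef_pos: [0.6513, 0.1125, 0.2101]
ee_rot: [-3.137, -0.35, -0.408]
force: [-1.0, -0.0, -0.2]
width: 0.0458
n 6 row [-0.0011, 0.0482, 0.0114, -0.0001, 0.0003, 0.0] |rot|deg 0.37801752472709654 mm/row 24.761769362686277
via [0.6267 0.0445 0.1932] [ 0.6103 -0.0009  0.182 ] [ 0.6021 -0.0236  0.1764]
0.04578171730876881
```

```bash
python3 -m inch '[[[-0.0011,0.0482,0.0114,0,0.0003,0,1],[-0.0011,0.0482,0.0114,0,0.0003,0,1],[-0.0011,0.0482,0.0114,0,0.0003,0,1],[-0.0011,0.0482,0.0114,0,0.0003,0,1],[-0.0011,0.0482,0.0114,0,0.0003,0,1],[-0.0011,0.0482,0.0114,0,0.0003,0,1],[0,0,0,0,0,0,1],[0,0,0,0,0,0,1]]]'; python3 - <<'E'
from look import *
d=np.load('T_m.npz'); T=(d['R'],d['p']); look('25',T,120,14,so=(233,150),to=(225,158))
Rt,pt=target(T,'m',120,.060,dx=.0025,dy=.0025); plan(Rt,pt,3)
f=cv2.imread('pics/scene_25.png');cv2.imwrite('pics/c25.png',cv2.convertScaleAbs(cv2.resize(f[110:220,200:310],None,fx=5,fy=5,interpolation=cv2.INTER_CUBIC),alpha=1.7))
E
```

```text
t: 20.15
eef_pos: [0.6036, -0.0224, 0.1769]
ee_rot: [-3.136, -0.357, -0.409]
force: [-0.1, 0.4, -0.8]
width: 0.0456
20.25 w 0.045985772036246736 F [ 0.4804  0.0083 -0.4245]
pred stand xy -0.0009742396653848626 0.004987037501701165 bottom 0.09063187343663226 axis in stand -0.0010222384441183562 -0.00373857694218059 yaw off 0.1098292403388541
n 3 row [-0.0049, 0.0017, 0.0199, -0.0004, -0.0001, 0.0001] |rot|deg 0.24769453946063674 mm/row 10.310044943691587
via [ 0.6054 -0.0241  0.1567] [ 0.6062 -0.0253  0.1464] [ 0.6062 -0.0253  0.1464]
```

View pics/e_25.png

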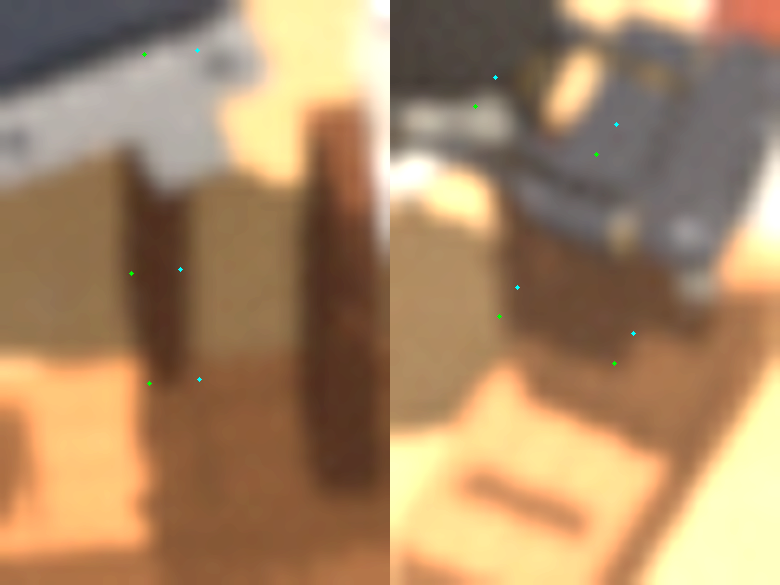

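View pics/c25.png

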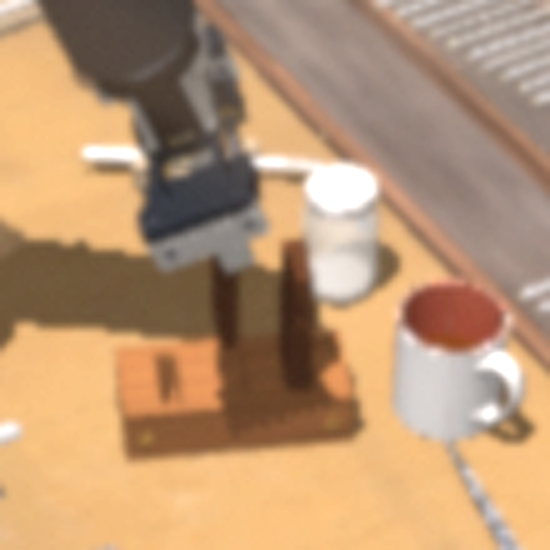

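```bash
python3 -m inch '[[[-0.0049,0.0015,0.0199,0,0,0,1],[-0.0049,0.0015,0.0199,0,0,0,1],[-0.0049,0.0015,0.0199,0,0,0,1],[0,0,0,0,0,0,1],[0,0,0,0,0,0,1]]]'; python3 - <<'E'
from look import *
d=np.load('T_m.npz'); T=(d['R'],d['p']); look('26',T,120,14,so=(233,150),to=(225,158))
Rt,pt=target(T,'m',120,.050,dx=.003,dy=.003); plan(Rt,pt,1)
f=cv2.imread('pics/scene_26.png');g=cv2.imread('pics/top_26.png')
for r in range(178,194): print(r,f[r,240:256,2].tolist())
print('top')
for r in range(178,194): print(r,g[r,230:250,2].tolist())
E
```

```text
t: 20.75
eef_pos: [0.6051, -0.0262, 0.1453]
ee_rot: [-3.137, -0.355, -0.408]
force: [-0.5, -0.3, -0.4]
width: 0.0457
20.85 w 0.04562463676736626 F [0.383  0.5694 0.3888]
pred stand xy 0.0021674212559513635 0.001796309231220484 bottom 0.059800207519903364 axis in stand -0.0006463305185497648 -0.0033048352921448243 yaw off 0.06764572952262426
n 1 row [-0.0052, -0.0025, 0.019, -0.0011, -0.0002, -0.0] |rot|deg 0.20443514798501106 mm/row 9.923908770508548
via [ 0.6068 -0.0251  0.1364] [ 0.6068 -0.0251  0.1364] [ 0.6068 -0.0251  0.1364]
178 [82, 73, 68, 54, 40, 38, 38, 42, 53, 62, 64, 65, 64, 64, 62, 55]
179 [111, 101, 91, 68, 45, 38, 37, 42, 53, 61, 62, 64, 62, 63, 61, 54]
180 [134, 129, 118, 86, 53, 40, 38, 41, 51, 59, 62, 61, 62, 63, 61, 55]
181 [137, 132, 116, 87, 55, 39, 37, 41, 50, 59, 63, 63, 64, 64, 63, 59]
182 [136, 122, 97, 72, 49, 40, 38, 40, 51, 60, 66, 66, 65, 66, 65, 60]
183 [136, 118, 87, 65, 48, 40, 38, 40, 50, 61, 65, 66, 66, 66, 65, 61]
184 [141, 129, 95, 67, 50, 41, 39, 40, 49, 59, 64, 64, 64, 64, 65, 62]
185 [138, 131, 99, 69, 54, 46, 42, 44, 50, 58, 63, 64, 64, 65, 65,
[... 1289 characters left out ...]
, 51, 50, 49, 49, 50, 50, 50, 60, 71, 78, 77, 77, 77]
187 [79, 77, 76, 75, 76, 67, 57, 55, 53, 51, 49, 51, 48, 52, 63, 74, 77, 78, 77, 74]
188 [77, 77, 84, 94, 102, 97, 78, 67, 62, 57, 53, 52, 51, 56, 73, 80, 79, 77, 77, 72]
189 [85, 95, 114, 129, 135, 129, 108, 83, 71, 66, 62, 61, 57, 60, 73, 79, 78, 76, 74, 70]
190 [114, 129, 142, 149, 150, 146, 134, 112, 92, 79, 72, 68, 66, 67, 71, 75, 77, 74, 71, 67]
191 [135, 148, 154, 152, 151, 152, 151, 141, 127, 109, 93, 89, 86, 79, 73, 75, 75, 73, 69, 68]
192 [144, 150, 152, 151, 151, 154, 156, 154, 147, 137, 132, 130, 124, 102, 80, 75, 73, 70, 68, 70]
193 [142, 138, 137, 143, 148, 153, 156, 154, 151, 151, 151, 151, 145, 121, 95, 80, 72, 69, 66, 80]
```

View pics/e_26.png

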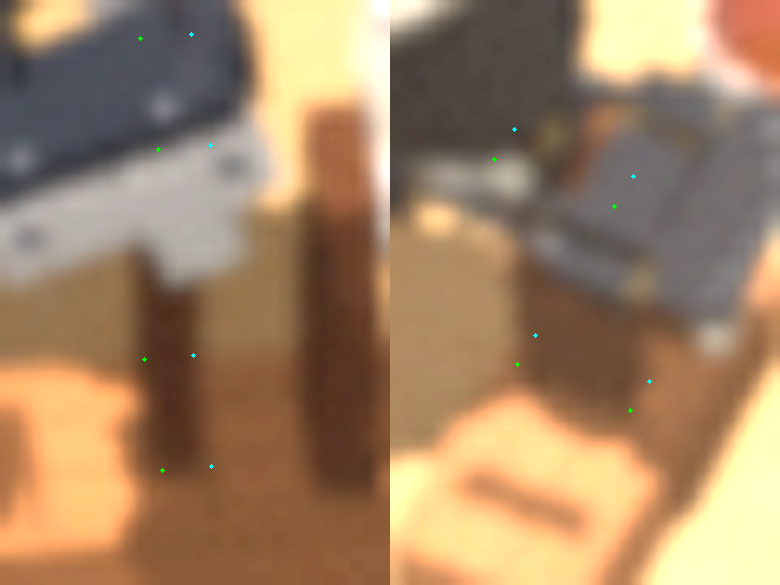

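```bash
python3 - <<'E'
from plan import *
err('m',14,(248.1,186.2),(234.2,187.2),(.058,.06,.062))
E
```

```text
0.058 scene err [-2.35 -0.8 ] top err [-4.5  0.2]
0.06 scene err [-2.65 -2.9 ] top err [-5.7 -0.6]
0.062 scene err [-2.85 -4.9 ] top err [-6.9 -1.4]
```

```bash
python3 -m inch '[[[0.0052,-0.003,0.0019,0,0,0,1],[-0.0035,0,0.0094,0,0,0,1],[-0.0035,0,0.0094,0,0,0,1],[0,0,0,0,0,0,1],[0,0,0,0,0,0,1]]]'; python3 - <<'E'
from look import *
d=np.load('T_m.npz'); T=(d['R'],d['p']); look('27',T,120,14,so=(233,150),to=(225,158))
f=cv2.imread('pics/scene_27.png');g=cv2.imread('pics/top_27.png')
for r in range(180,192): print(r,f[r,240:256,2].tolist())
print('top')
for r in range(180,194): print(r,g[r,230:250,2].tolist())
E
```

```text
t: 21.35
eef_pos: [0.6082, -0.026, 0.1357]
ee_rot: [-3.137, -0.356, -0.408]
force: [0.3, 0.1, -0.9]
width: 0.0457
21.45 w 0.046007490879448276 F [-0.0988 -0.006  -1.7299]
pred stand xy 0.004820553611370806 0.0031092793298952708 bottom 0.0496983628322369 axis in stand -0.0005412065132109732 -0.0032368915508581616 yaw off 0.0549188044076061
180 [134, 130, 121, 93, 58, 41, 38, 38, 43, 56, 61, 62, 62, 63, 61, 55]
181 [137, 137, 128, 101, 65, 43, 39, 38, 44, 56, 63, 64, 64, 64, 64, 58]
182 [139, 136, 121, 94, 64, 44, 38, 38, 44, 58, 64, 66, 66, 66, 66, 61]
183 [142, 134, 106, 77, 57, 45, 39, 38, 44, 59, 64, 66, 66, 66, 65, 61]
184 [142, 134, 100, 71, 58, 47, 39, 38, 44, 57, 62, 65, 65, 64, 65, 61]
185 [138, 131, 100, 72, 60, 49, 41, 38, 43, 56, 63, 64, 65, 65, 64, 62]
186 [139, 134, 111, 82, 63, 50, 42, 40, 44, 56, 63, 66, 66, 66, 66, 64]
187 [142, 140, 129, 98, 70, 56, 47, 45, 48, 57, 64, 66, 67, 66, 66, 66]
188 [142, 140, 133, 108, 78, 62, 57, 55, 57, 60, 63, 64, 65, 65, 65, 65]
189 [139, 136, 125, 108, 83, 67, 63, 63, 63, 62, 63, 64, 64, 65, 64, 64]
190 [136, 129, 104, 84, 71, 66, 64, 
[... 653 characters left out ...]
 49, 49, 49, 49, 49, 49, 52, 60, 72, 77, 77, 77, 77]
187 [77, 77, 77, 77, 76, 67, 56, 51, 50, 49, 50, 49, 49, 51, 59, 72, 77, 78, 76, 75]
188 [78, 77, 84, 93, 102, 97, 76, 59, 56, 54, 52, 49, 50, 51, 60, 71, 77, 78, 77, 73]
189 [85, 94, 114, 129, 135, 129, 106, 80, 67, 64, 58, 53, 51, 52, 60, 72, 77, 76, 74, 70]
190 [113, 130, 143, 149, 149, 146, 135, 112, 92, 79, 69, 62, 58, 59, 66, 73, 77, 74, 71, 69]
191 [135, 149, 154, 153, 151, 152, 151, 141, 128, 108, 93, 85, 77, 77, 77, 76, 75, 72, 69, 68]
192 [144, 151, 152, 151, 151, 154, 155, 153, 148, 137, 131, 127, 113, 106, 95, 80, 73, 70, 68, 68]
193 [142, 138, 138, 143, 148, 154, 155, 154, 151, 151, 152, 150, 138, 123, 104, 84, 72, 68, 67, 72]
```

View pics/e_27.png

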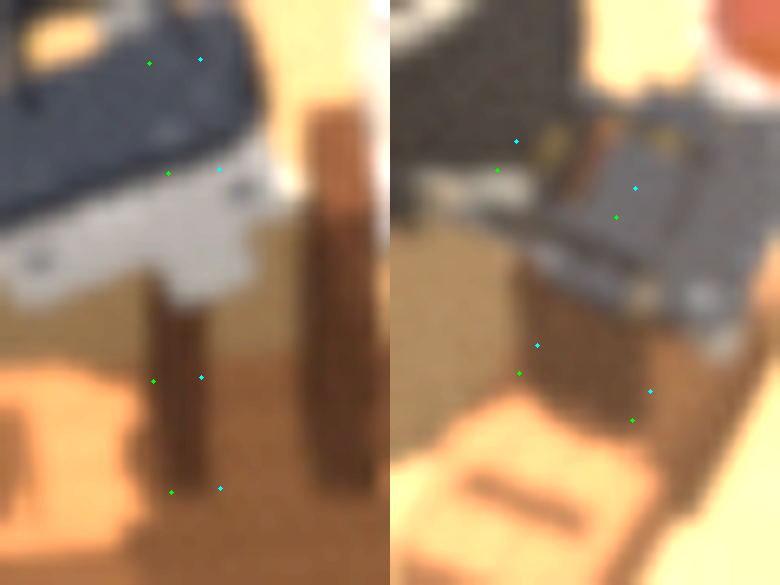

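```bash
python3 - <<'E'
from plan import *
err('m',14,(248.7,187.7),(234.3,187.5),(.048,.05,.052))
E
python3 -m inch '[[[-0.0018,0,0.0047,0,0,0,1],[-0.0018,0,0.0047,0,0,0,1],[-0.0014,0,0.0038,0,0,0,1],[0,0,0,0,0,0,1],[0,0,0,0,0,0,1]]]'; python3 - <<'E'
from look import *
d=np.load('T_m.npz'); T=(d['R'],d['p']); look('28',T,120,14,so=(233,150),to=(225,158))
E
```

```text
0.048 scene err [0.05 1.3 ] top err [0.2 3. ]
0.05 scene err [-0.15 -0.7 ] top err [-1.   2.2]
0.052 scene err [-0.45 -2.8 ] top err [-2.2  1.4]
t: 21.95
eef_pos: [0.6084, -0.0258, 0.1289]
ee_rot: [-3.136, -0.356, -0.408]
force: [1.1, 0.5, -0.7]
width: 0.0453
22.05 w 0.04586177718357767 F [-0.1328 -0.3852 -0.6165]
pred stand xy 0.004794872151413735 0.003197743144711244 bottom 0.042635745288507776 axis in stand -0.000550262364673113 -0.003266318007227243 yaw off 0.057458319442829975
```

Free of force below the mouth; carry on down.

```bash
python3 -m inch '[[[-0.0018,0,0.0047,0,0,0,1],[-0.0018,0,0.0047,0,0,0,1],[0,0,0,0,0,0,1],[0,0,0,0,0,0,1]]]'; python3 - <<'E'
from look import *
d=np.load('T_m.npz'); T=(d['R'],d['p']); look('29',T,120,14,so=(233,150),to=(225,158))
E
```

```text
t: 22.45
eef_pos: [0.6083, -0.0258, 0.1238]
ee_rot: [-3.136, -0.356, -0.409]
force: [-0.1, -0.0, -0.7]
width: 0.0455
22.55 w 0.045696432595825995 F [ 0.5462 -0.1934 -0.1619]
pred stand xy 0.00474259824567813 0.003183632682318323 bottom 0.03759186265735179 axis in stand -0.0005388688323669278 -0.003234560951366269 yaw off 0.0561063791015215
```

View pics/e_29.png

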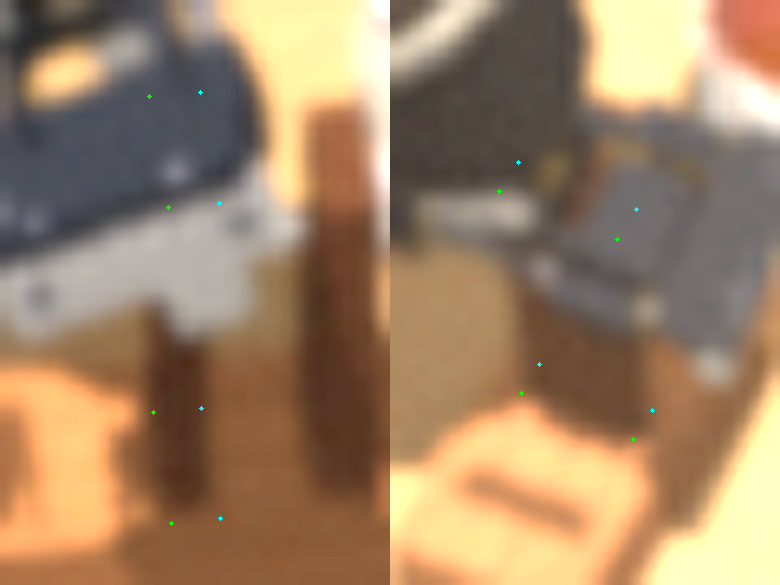

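```bash
python3 -m inch '[[[-0.0035,0,0.0094,0,0,0,1],[-0.0035,0,0.0094,0,0,0,1],[-0.0035,0,0.0094,0,0,0,1],[-0.0035,0,0.0094,0,0,0,1],[0,0,0,0,0,0,1]]]'; python3 -m inch '[[[-0.0018,0,0.0047,0,0,0,1],[-0.0018,0,0.0047,0,0,0,1],[-0.0011,0,0.0028,0,0,0,1],[0,0,0,0,0,0,1]]]'; python3 - <<'E'
from look import *
d=np.load('T_m.npz'); T=(d['R'],d['p']); look('30',T,120,14,so=(233,150),to=(225,158))
E
```

```text
t: 23.05
eef_pos: [0.6077, -0.026, 0.1027]
ee_rot: [-3.138, -0.355, -0.408]
force: [-0.7, -0.3, -0.2]
width: 0.0456
t: 23.45
eef_pos: [0.6099, -0.0262, 0.1002]
ee_rot: [-3.136, -0.361, -0.41]
force: [-6.3, -2.9, 17.7]
width: 0.0456
23.55 w 0.04584687577194892 F [-3.7606 -3.7418 17.7871]
pred stand xy 0.0062998776413742685 0.003253401668102772 bottom 0.013694657062318483 axis in stand -0.004456686580460731 -0.003950851742767757 yaw off 0.00388860747365527
```

View pics/e_30.png

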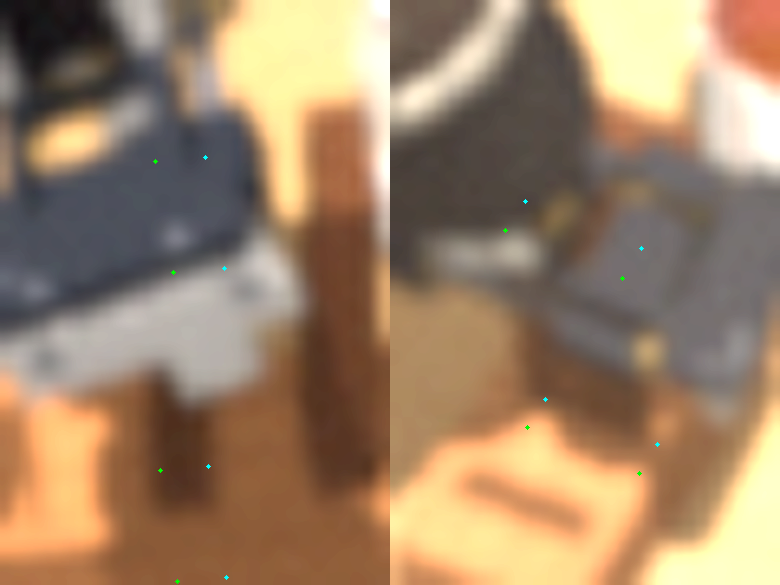

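```bash
python3 -m inch '[[[0.0009,0,-0.0024,0,0,0,1],[0,0,0,0,0,0,0.6],[0,0,0,0,0,0,0.3],[0,0,0,0,0,0,0],[0,0,0,0,0,0,0],[0,0,0,0,0,0,0],[0,0,0,0,0,0,0]]]'; python3 -m inch '[[[0,0,-0.02,0,0,0,0],[0,0,-0.04,0,0,0,0],[0,0,-0.06,0,0,0,0],[0,0,-0.06,0,0,0,0],[0,0,-0.06,0,0,0,0],[0,0,-0.04,0,0,0,0],[0,0,0,0,0,0,0]]]'; python3 - <<'E'
from plan import *
f=grab_frame('scene');g=grab_frame('top'); cv2.imwrite('pics/scene31.png',f);cv2.imwrite('pics/top31.png',g)
a=cv2.resize(f[90:230,150:320],None,fx=4.5,fy=4.5,interpolation=cv2.INTER_CUBIC)
cv2.imwrite('pics/c31.png',cv2.convertScaleAbs(a,alpha=1.6))
H=tri({'scene':(189.5,142.6),'top':(177.1,198.3)}); print(H)
E
```

```text
t: 24.25
eef_pos: [0.6084, -0.0254, 0.0985]
ee_rot: [-3.136, -0.356, -0.408]
force: [-0.2, -0.0, -0.7]
width: 0.0803
t: 24.95
eef_pos: [0.5642, -0.0056, 0.2332]
ee_rot: [-3.132, -0.36, -0.409]
force: [-0.1, -0.8, -0.5]
width: 0.088
[0.499  0.2453 0.0947]
```

View pics/c31.png

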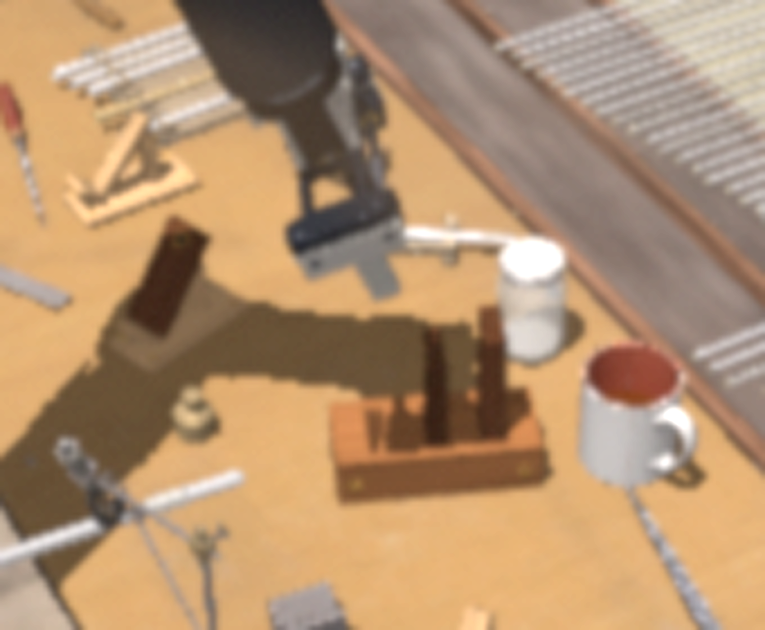

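```bash
python3 - <<'E'
from plan import *
H=np.array([.501,.2465,.0945])
R,p,G=pick_pose(H,17.7,10,20,-1,6,.09); print(p)
plan(R,p+[0,0,.03],9)
E
```

```text
[0.5244 0.2529 0.1534]
n 9 row [-0.0147, -0.0586, 0.0076, -0.0001, -0.024, -0.0258] |rot|deg 57.05141839903254 mm/row 30.439955126517752
via [0.5728 0.1116 0.2052] [0.5513 0.1987 0.1894] [0.5244 0.2529 0.1834]
```

```bash
python3 -m inch '[[[-0.0147,-0.0586,0.0076,0,-0.024,-0.0258,0],[-0.0147,-0.0586,0.0076,0,-0.024,-0.0258,0],[-0.0147,-0.0586,0.0076,0,-0.024,-0.0258,0],[-0.0147,-0.0586,0.0076,0,-0.024,-0.0258,0],[-0.0147,-0.0586,0.0076,0,-0.024,-0.0258,0],[-0.0147,-0.0586,0.0076,0,-0.024,-0.0258,0],[-0.0147,-0.0586,0.0076,0,-0.024,-0.0258,0],[-0.0147,-0.0586,0.0076,0,-0.024,-0.0258,0],[-0.0147,-0.0586,0.0076,0,-0.024,-0.0258,0],[0,0,0,0,0,0,0],[0,0,0,0,0,0,0]]]'; python3 - <<'E'
from plan import *
H=np.array([.501,.2465,.0945])
R,p,G=pick_pose(H,17.7,10,20,-1,6,0); print(p,R)
plan(R,p,4)
E
```

```text
t: 26.15
eef_pos: [0.5241, 0.2526, 0.1811]
ee_rot: [-3.141, 0.353, 0.308]
force: [0.4, 0.4, -0.0]
width: 0.0877
[0.4951 0.2436 0.0688] [[ 0.8952  0.304  -0.3258]
 [ 0.2857 -0.9527 -0.104 ]
 [-0.342  -0.     -0.9397]]
n 4 row [0.0051, -0.0001, 0.0579, -0.0001, 0.0003, -0.0001] |rot|deg 0.252826380026269 mm/row 29.07734089431531
via [0.5096 0.2481 0.125 ] [0.5023 0.2458 0.0969] [0.4951 0.2436 0.0688]
```

```bash
python3 -m inch '[[[0.005,0,0.0579,0,0.0003,0,0],[0.005,0,0.0579,0,0.0003,0,0],[0.005,0,0.0579,0,0.0003,0,0],[0.005,0,0.045,0,0.0003,0,0],[0,0,0,0,0,0,0],[0,0,0,0,0,0,0]]]'; python3 - <<'E'
from plan import *
H=np.array([.501,.2465,.0945])
R,p,G=pick_pose(H,17.7,10,20,-1,6,0); plan(R,p,1); print(get_state()['force'])
f=grab_frame('scene');g=grab_frame('top'); cv2.imwrite('pics/scene32.png',f);cv2.imwrite('pics/top32.png',g)
a=cv2.convertScaleAbs(cv2.resize(f[90:190,150:250],None,fx=4,fy=4,interpolation=cv2.INTER_CUBIC),alpha=1.6)
b=cv2.convertScaleAbs(cv2.resize(g[140:240,130:230],None,fx=4,fy=4,interpolation=cv2.INTER_CUBIC),alpha=1.6)
cv2.imwrite('pics/c32.png',np.hstack([a,b]))
E
```

```text
t: 26.75
eef_pos: [0.498, 0.2437, 0.078]
ee_rot: [-3.14, 0.346, 0.308]
force: [-0.6, -0.1, 1.0]
width: 0.0875
n 1 row [0.0009, -0.0015, 0.0192, -0.0007, -0.001, -0.0003] |rot|deg 0.22410340092007106 mm/row 9.630729024593458
via [0.4951 0.2436 0.0688] [0.4951 0.2436 0.0688] [0.4951 0.2436 0.0688]
[-0.6468 -0.1487  0.9981]
```

View pics/c32.png

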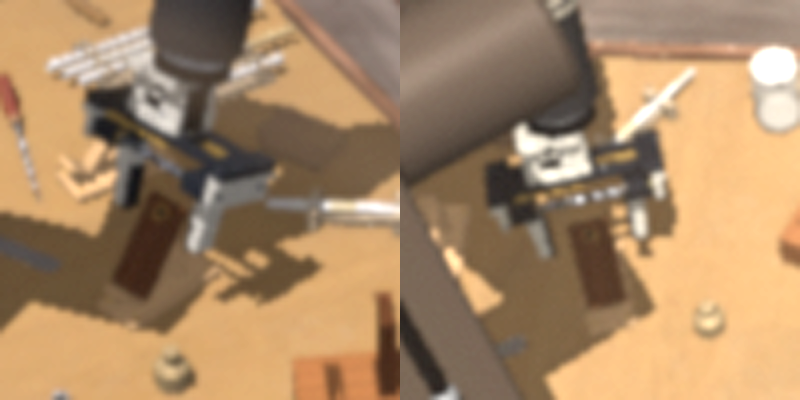

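```bash
python3 -m inch '[[[0.0009,-0.0015,0.019,0,0,0,0],[0,0,0,0,0,0,0.3],[0,0,0,0,0,0,0.6],[0,0,0,0,0,0,1],[0,0,0,0,0,0,1],[0,0,0,0,0,0,1],[0,0,0,0,0,0,1],[0,0,0,0,0,0,1]]]' 45
python3 - <<'E'
from plan import *
f=grab_frame('scene'); s=get_state(); print(s['width'],s['force'],s['t'])
a=cv2.resize(f[90:190,150:250],None,fx=6,fy=6,interpolation=cv2.INTER_CUBIC)
cv2.imwrite('pics/c33.png',cv2.convertScaleAbs(a,alpha=1.8))
R,p=cur(); H=np.array([.501,.2465,.0945])
Rp,cp=pk_pose(H,17.7,100,10); T=rel(R,p,Rp,cp); print(T); 
T[1][1]=0; np.savez('T_s.npz',R=T[0],p=T[1])
E
```

```text
t: 27.65
eef_pos: [0.4947, 0.2444, 0.0684]
ee_rot: [-3.139, 0.346, 0.309]
force: [-0.4, 0.4, 0.5]
width: 0.0458
0.04572044870724718 [ 0.5535 -1.0374  1.1733] 27.7
(array([[ 0.9387,  0.0002,  0.3446],
       [ 0.0011, -1.    , -0.0026],
       [ 0.3446,  0.0028, -0.9387]]), array([-0.0103, -0.    ,  0.0087]))
```

View pics/c33.png

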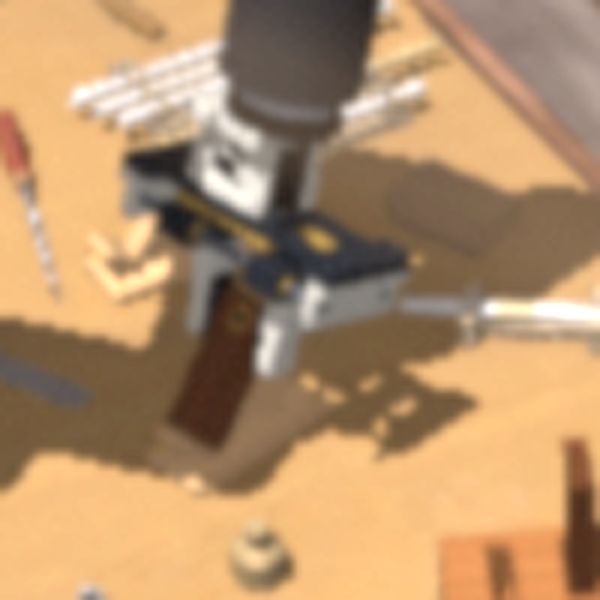

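```bash
python3 -m inch '[[[-0.011,0,-0.031,0,0,0,1],[-0.022,0,-0.061,0,0,0,1],[-0.022,0,-0.061,0,0,0,1],[-0.022,0,-0.061,0,0,0,1],[-0.022,0,-0.061,0,0,0,1],[0,0,0,0,0,0,1]]]'
python3 - <<'E'
from plan import *
d=np.load('T_s.npz'); T=(d['R'],d['p'])
Rt,pt=target(T,'s',100,.10,dx=-.002,dy=.06); plan(Rt,pt,10)
print(get_state()['width'])
E
```

```text
t: 28.3
eef_pos: [0.4969, 0.245, 0.2192]
ee_rot: [-3.137, 0.338, 0.31]
force: [-0.1, -0.1, -1.3]
width: 0.0454
n 10 row [0.0186, 0.039, 0.0127, -0.0002, 0.0211, 0.0233] |rot|deg 56.55156219093042 mm/row 22.54443937576959
via [0.5422 0.1739 0.1877] [0.5672 0.1131 0.1723] [0.5818 0.048  0.1617]
0.04538506975684935
```

```bash
python3 -m inch '[[[0.0186,0.039,0.0127,0,0.0211,0.0233,1],[0.0186,0.039,0.0127,0,0.0211,0.0233,1],[0.0186,0.039,0.0127,0,0.0211,0.0233,1],[0.0186,0.039,0.0127,0,0.0211,0.0233,1],[0.0186,0.039,0.0127,0,0.0211,0.0233,1],[0.0186,0.039,0.0127,0,0.0211,0.0233,1],[0.0186,0.039,0.0127,0,0.0211,0.0233,1],[0.0186,0.039,0.0127,0,0.0211,0.0233,1],[0.0186,0.039,0.0127,0,0.0211,0.0233,1],[0.0186,0.039,0.0127,0,0.0211,0.0233,1],[0,0,0,0,0,0,1],[0,0,0,0,0,0,1]]]'; python3 - <<'E'
from plan import *
d=np.load('T_s.npz'); T=(d['R'],d['p'])
Rt,pt=target(T,'s',100,.065,dx=.0035,dy=.003); plan(Rt,pt,5)
print(get_state()['width'])
E
```

```text
t: 29.5
eef_pos: [0.5783, 0.0465, 0.1566]
ee_rot: [-3.14, -0.344, -0.409]
force: [0.7, 0.8, 0.1]
width: 0.0455
n 5 row [-0.001, 0.0217, 0.0123, 0.0001, 0.0005, 0.0] |rot|deg 0.44512852897651967 mm/row 12.485054508282063
via [0.5726 0.0253 0.1446] [0.5669 0.0041 0.1327] [ 0.5641 -0.0065  0.1267]
0.04548017156591921
```

```bash
python3 -m inch '[[[-0.001,0.0217,0.0123,0,0.0005,0,1],[-0.001,0.0217,0.0123,0,0.0005,0,1],[-0.001,0.0217,0.0123,0,0.0005,0,1],[-0.001,0.0217,0.0123,0,0.0005,0,1],[-0.001,0.0217,0.0123,0,0.0005,0,1],[0,0,0,0,0,0,1],[0,0,0,0,0,0,1]]]'; python3 - <<'E'
from look import *
d=np.load('T_s.npz'); T=(d['R'],d['p']); look('34',T,100,10,so=(222,150),to=(217,166))
f=cv2.imread('pics/scene_34.png');g=cv2.imread('pics/top_34.png')
for r in range(178,194): print(r,f[r,226:244,2].tolist())
print('top')
for r in range(186,204): print(r,g[r,222:242,2].tolist())
E
```

```text
t: 30.2
eef_pos: [0.5648, -0.0065, 0.1268]
ee_rot: [-3.139, -0.353, -0.411]
force: [0.6, 1.3, -1.0]
width: 0.0452
30.3 w 0.045680537978047615 F [-0.2887  0.3436 -0.2141]
pred stand xy -0.04368183621432925 0.004213892415653571 bottom 0.06552354711620258 axis in stand -0.0017233246059481153 -0.00017555492853866137 yaw off -0.039894326776064304
178 [70, 67, 67, 66, 67, 63, 50, 44, 43, 49, 60, 65, 65, 65, 65, 64, 64, 60]
179 [83, 74, 71, 67, 64, 61, 51, 44, 43, 48, 59, 63, 65, 64, 64, 64, 64, 60]
180 [111, 102, 96, 81, 69, 61, 53, 44, 44, 49, 60, 64, 65, 65, 64, 64, 64, 60]
181 [135, 134, 128, 110, 84, 66, 56, 47, 44, 49, 58, 64, 64, 64, 64, 63, 62, 59]
182 [141, 141, 138, 128, 104, 77, 60, 50, 44, 49, 59, 63, 64, 64, 63, 64, 64, 60]
183 [141, 137, 128, 120, 107, 82, 64, 51, 46, 50, 60, 65, 65, 65, 65, 65, 65, 60]
184 [142, 135, 110, 90, 81, 71, 63, 53, 48, 50, 60, 65, 65, 66, 65, 65, 65, 60]
185 [143, 137, 113, 83, 68, 65, 64, 59, 55, 55, 60, 64, 64, 64, 64, 64, 64, 59]
186 [140, 138, 126, 93, 69, 64, 65, 64, 63, 60, 61, 63, 64, 64, 64, 65, 65, 61]
187 [138, 138, 129, 97, 70, 64, 65, 65
[... 1443 characters left out ...]
1, 70, 70, 74, 76, 76]
197 [79, 79, 80, 92, 110, 124, 132, 141, 135, 110, 85, 75, 72, 72, 73, 72, 72, 74, 75, 76]
198 [79, 80, 89, 113, 136, 148, 151, 153, 150, 136, 113, 94, 87, 80, 74, 72, 72, 75, 76, 75]
199 [78, 80, 93, 118, 139, 149, 154, 155, 153, 151, 142, 132, 122, 107, 93, 88, 81, 76, 75, 75]
200 [94, 95, 97, 107, 118, 133, 143, 148, 152, 154, 155, 149, 145, 138, 131, 123, 101, 80, 74, 72]
201 [136, 133, 118, 102, 98, 109, 115, 125, 137, 147, 151, 150, 151, 152, 151, 143, 119, 93, 79, 71]
202 [158, 153, 132, 104, 92, 92, 94, 100, 111, 124, 134, 142, 148, 151, 150, 148, 137, 120, 96, 75]
203 [162, 159, 143, 114, 94, 90, 91, 91, 94, 99, 108, 121, 130, 136, 142, 144, 143, 129, 102, 77]
```

View pics/e_34.png

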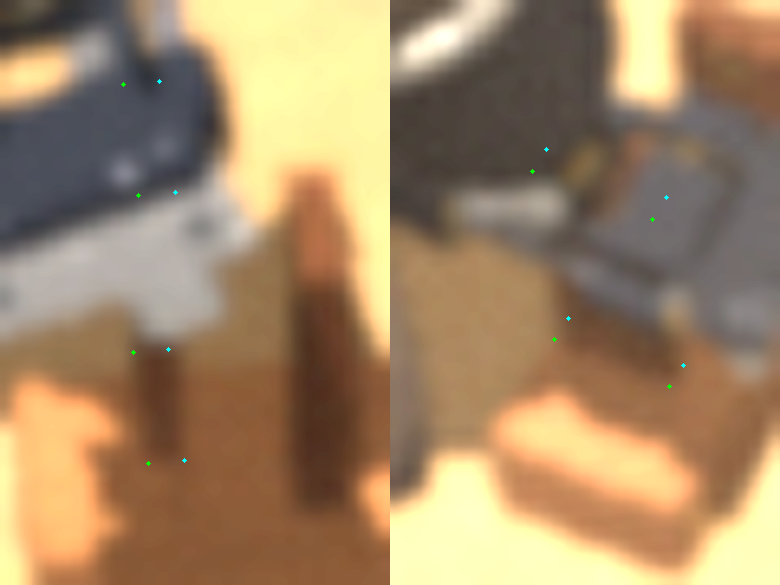

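```bash
python3 - <<'E'
from plan import *
err('s',10,(235.45,184.9),(229.4,191.8),(.062,.064,.066,.068))
E
```

```text
0.062 scene err [2.3 8.2] top err [6.7 6.1]
0.064 scene err [2.1 6.1] top err [5.5 5.3]
0.066 scene err [2. 4.] top err [4.4 4.5]
0.068 scene err [1.8 1.9] top err [3.2 3.7]
```

```bash
python3 -m inch '[[[-0.0028,0.0034,-0.001,0,0,0,1],[-0.0045,0,0.0122,0,0,0,1],[-0.0045,0,0.0122,0,0,0,1],[0,0,0,0,0,0,1],[0,0,0,0,0,0,1]]]'; python3 - <<'E'
from look import *
d=np.load('T_s.npz'); T=(d['R'],d['p']); look('35',T,100,10,so=(222,150),to=(217,166))
f=cv2.imread('pics/scene_35.png');g=cv2.imread('pics/top_35.png')
for r in range(182,194): print(r,f[r,226:244,2].tolist())
print('top')
for r in range(188,203): print(r,g[r,222:242,2].tolist())
E
```

```text
t: 30.8
eef_pos: [0.5629, -0.0067, 0.1141]
ee_rot: [-3.139, -0.353, -0.41]
force: [1.3, 0.2, -0.0]
width: 0.0459
30.9 w 0.04637512720271539 F [-0.3717  0.3548 -1.0596]
pred stand xy -0.04538615166560391 0.002532531051998788 bottom 0.052580836764673664 axis in stand -0.0016174393887501458 -8.558646324266514e-05 yaw off -0.02856117789117718
182 [136, 129, 108, 82, 67, 60, 47, 41, 43, 52, 61, 63, 65, 64, 64, 64, 64, 60]
183 [140, 137, 124, 94, 70, 60, 48, 42, 44, 51, 60, 64, 66, 66, 65, 66, 65, 60]
184 [139, 129, 116, 89, 70, 61, 51, 44, 43, 50, 60, 65, 66, 66, 65, 65, 65, 61]
185 [135, 109, 87, 73, 66, 62, 53, 46, 43, 50, 59, 63, 64, 64, 64, 64, 64, 59]
186 [131, 99, 71, 65, 64, 61, 55, 46, 44, 50, 59, 63, 64, 64, 64, 64, 64, 61]
187 [129, 99, 73, 65, 64, 62, 58, 50, 48, 52, 60, 64, 64, 65, 65, 65, 65, 63]
188 [134, 111, 83, 68, 65, 63, 61, 58, 55, 56, 61, 64, 66, 65, 66, 66, 65, 63]
189 [137, 125, 96, 75, 66, 63, 64, 66, 63, 60, 60, 63, 64, 64, 64, 64, 64, 63]
190 [135, 130, 109, 91, 74, 66, 65, 69, 66, 63, 62, 63, 64, 63, 64, 64, 64, 64]
191 [132, 129, 116, 102, 80, 66, 64, 65, 64, 6
[... 818 characters left out ...]
, 75, 72, 68, 65, 63, 59, 56, 52, 52, 49, 51, 59, 69, 72]
196 [79, 79, 78, 77, 76, 75, 74, 76, 80, 77, 72, 69, 64, 59, 57, 56, 55, 62, 72, 76]
197 [80, 79, 78, 76, 74, 76, 84, 95, 108, 99, 81, 74, 72, 67, 66, 64, 62, 66, 73, 76]
198 [79, 79, 80, 83, 86, 95, 116, 131, 135, 115, 84, 76, 74, 73, 72, 71, 69, 70, 73, 74]
199 [79, 80, 87, 102, 116, 128, 142, 151, 147, 124, 99, 89, 81, 75, 75, 75, 73, 72, 74, 74]
200 [79, 80, 87, 100, 115, 130, 143, 149, 150, 142, 133, 125, 107, 93, 89, 84, 82, 79, 75, 72]
201 [94, 94, 90, 91, 98, 108, 116, 125, 137, 145, 147, 145, 138, 131, 126, 112, 109, 98, 78, 71]
202 [136, 132, 115, 97, 91, 93, 94, 100, 113, 124, 134, 143, 147, 148, 145, 139, 135, 113, 83, 69]
```

View pics/e_35.png

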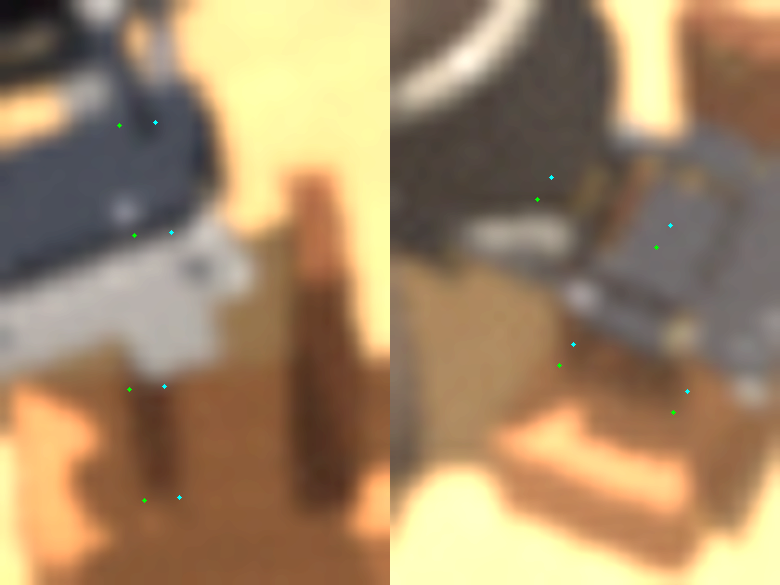

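```bash
python3 - <<'E'
from plan import *
err('s',10,(235.3,187.9),(229.4,194.1),(.050,.052,.054,.056))
E
```

```text
0.05 scene err [1.1 4.9] top err [2.3 4.7]
0.052 scene err [1.  2.8] top err [1.1 3.9]
0.054 scene err [0.8 0.8] top err [0.  3.1]
0.056 scene err [ 0.7 -1.3] top err [-1.1  2.3]
```

```bash
python3 -m inch '[[[0,0.0012,0,0,0,0,1],[-0.0018,0,0.0047,0,0,0,1],[-0.0018,0,0.0047,0,0,0,1],[-0.0018,0,0.0047,0,0,0,1],[0,0,0,0,0,0,1],[0,0,0,0,0,0,1]]]'; python3 - <<'E'
from look import *
d=np.load('T_s.npz'); T=(d['R'],d['p']); look('36',T,100,10,so=(222,150),to=(217,166))
E
python3 -m inch '[[[-0.0018,0,0.0047,0,0,0,1],[-0.0018,0,0.0047,0,0,0,1],[0,0,0,0,0,0,1]]]'; python3 - <<'E'
from look import *
d=np.load('T_s.npz'); T=(d['R'],d['p']); look('37',T,100,10,so=(222,150),to=(217,166))
E
```

```text
t: 31.5
eef_pos: [0.5624, -0.0075, 0.1061]
ee_rot: [-3.14, -0.353, -0.411]
force: [-0.2, -0.2, -0.1]
width: 0.0462
31.6 w 0.04588991943810838 F [ 0.2374 -0.5301 -0.607 ]
pred stand xy -0.04558663567179742 0.0015973074463272474 bottom 0.04463112142066547 axis in stand -0.00121482939456461 0.0002887921408405808 yaw off -0.048402503804780395
t: 31.9
eef_pos: [0.5621, -0.0075, 0.1008]
ee_rot: [-3.14, -0.352, -0.41]
force: [0.0, -0.2, -0.6]
width: 0.0454
32.0 w 0.045719935078402864 F [ 0.2466  1.3246 -0.8684]
pred stand xy -0.045765420242227975 0.001391397635498257 bottom 0.03939344143614691 axis in stand -0.000938591597171665 0.0005942697412601023 yaw off -0.052838001534723844
```

View pics/e_37.png

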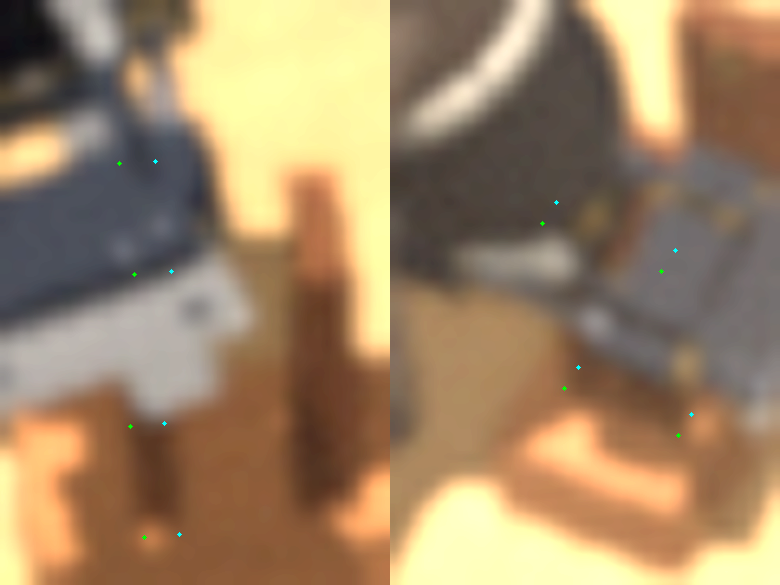

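```bash
python3 -m inch '[[[-0.0035,0,0.0094,0,0,0,1],[-0.0035,0,0.0094,0,0,0,1],[-0.0035,0,0.0094,0,0,0,1],[-0.0035,0,0.0094,0,0,0,1],[0,0,0,0,0,0,1]]]'; python3 -m inch '[[[-0.0018,0,0.0047,0,0,0,1],[-0.0018,0,0.0047,0,0,0,1],[-0.0009,0,0.0024,0,0,0,1],[0,0,0,0,0,0,1]]]'; python3 - <<'E'
from look import *
d=np.load('T_s.npz'); T=(d['R'],d['p']); look('38',T,100,10,so=(222,150),to=(217,166))
E
```

```text
t: 32.5
eef_pos: [0.5619, -0.0076, 0.0806]
ee_rot: [-3.14, -0.352, -0.41]
force: [-0.2, 0.7, -1.0]
width: 0.0457
t: 32.9
eef_pos: [0.5624, -0.0074, 0.075]
ee_rot: [-3.139, -0.353, -0.411]
force: [-0.1, 0.6, -0.9]
width: 0.0452
33.0 w 0.04566080983629616 F [ 0.7955 -0.3573 -0.3115]
pred stand xy -0.045680092757259094 0.0016216882583191651 bottom 0.013405095025409847 axis in stand -0.0014085033229123876 0.00022956034473543344 yaw off -0.05508290815465955
```

View pics/e_38.png

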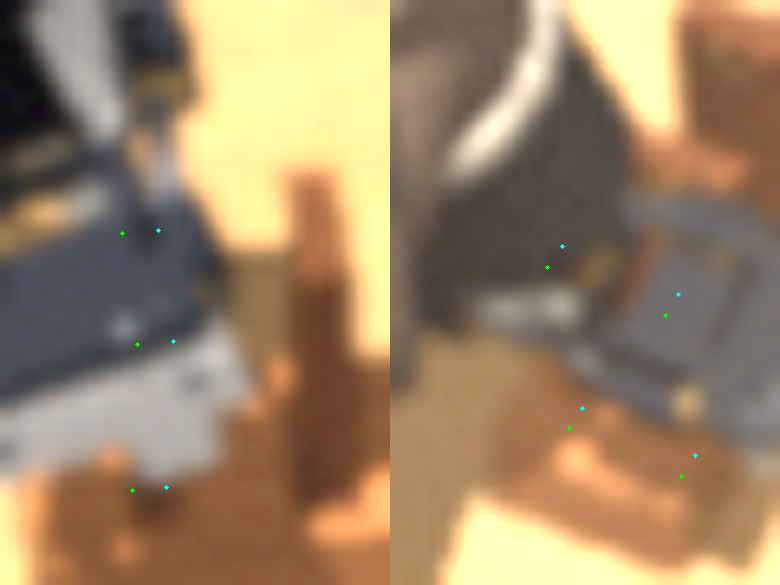

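```bash
python3 -m inch '[[[-0.0009,0,0.0024,0,0,0,1],[-0.0009,0,0.0024,0,0,0,1],[0,0,0,0,0,0,1]]]'; python3 -m inch '[[[-0.0009,0,0.0024,0,0,0,1],[0,0,0,0,0,0,1]]]'
```

```text
t: 33.3
eef_pos: [0.5632, -0.0078, 0.0742]
ee_rot: [-3.139, -0.356, -0.412]
force: [-7.1, -1.7, 15.4]
width: 0.0457
t: 33.5
eef_pos: [0.5639, -0.0081, 0.0741]
ee_rot: [-3.139, -0.357, -0.412]
force: [-9.3, -3.2, 22.7]
width: 0.0458
```

Firm floor contact (22 N). Unload, release, retract.

```bash
python3 -m inch '[[[0.0012,0,-0.0032,0,0,0,1],[0,0,0,0,0,0,0.6],[0,0,0,0,0,0,0.3],[0,0,0,0,0,0,0],[0,0,0,0,0,0,0],[0,0,0,0,0,0,0],[0,0,0,0,0,0,0]]]'; python3 -m inch '[[[0,0,-0.02,0,0,0,0],[0,0,-0.04,0,0,0,0],[0,0,-0.06,0,0,0,0],[0,0,-0.06,0,0,0,0],[0,0,-0.06,0,0,0,0],[0,0,-0.06,0,0,0,0],[0,-0.09,-0.03,0,0,0,0],[0,-0.09,-0.03,0,0,0,0],[0,-0.09,0,0,0,0,0],[0,-0.09,0,0,0,0,0],[0,-0.09,0,0,0,0,0],[0,0,0,0,0,0,0]]]'; python3 - <<'E'
from plan import *
f=grab_frame('scene');g=grab_frame('top'); cv2.imwrite('pics/scene40.png',f);cv2.imwrite('pics/top40.png',g)
a=cv2.resize(f[130:230,210:330],None,fx=6,fy=6,interpolation=cv2.INTER_CUBIC)
cv2.imwrite('pics/c40.png',cv2.convertScaleAbs(a,alpha=1.7))
a=cv2.resize(g[130:230,200:310],None,fx=6,fy=6,interpolation=cv2.INTER_CUBIC)
cv2.imwrite('pics/d40.png',cv2.convertScaleAbs(a,alpha=1.7))
E
```

```text
t: 34.2
eef_pos: [0.5625, -0.0071, 0.0729]
ee_rot: [-3.14, -0.352, -0.41]
force: [-0.7, 0.2, -0.8]
width: 0.0797
t: 35.4
eef_pos: [0.597, 0.2284, 0.2415]
ee_rot: [-3.14, -0.353, -0.407]
force: [-0.9, -2.5, -1.3]
width: 0.0876
```

View pics/c40.png

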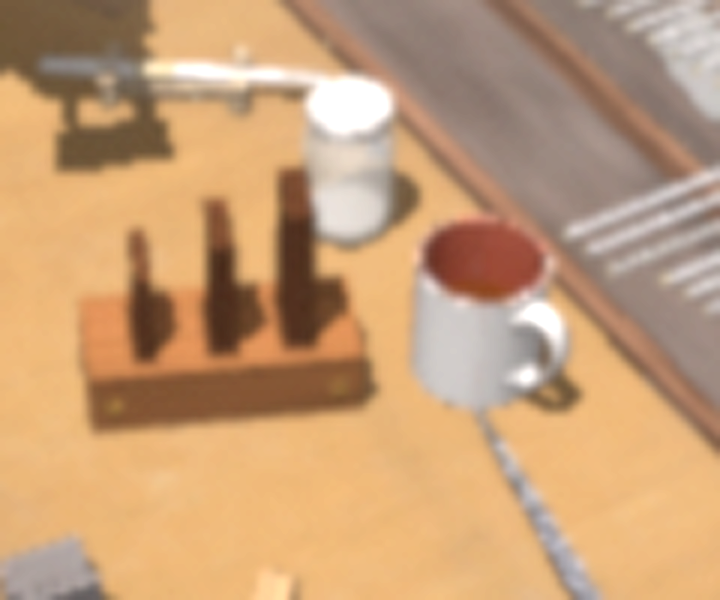

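View pics/d40.png

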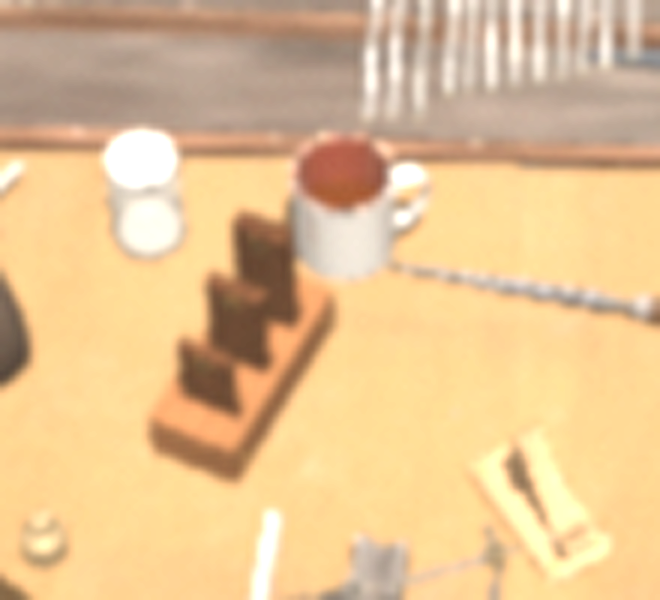

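```bash
python3 - <<'E'
from plan import *
c,s=np.cos(SY),np.sin(SY)
o={'scene':(210,130),'top':(200,130)}
for n in o:
    im=cv2.imread(f'pics/{n}40.png'); x0,y0=o[n]; k=6
    a=cv2.convertScaleAbs(cv2.resize(im[y0:y0+90,x0:x0+(70 if n=='scene' else 70)],None,fx=k,fy=k,interpolation=cv2.INTER_CUBIC),alpha=2.2)
    for off,L,t in((-48,100,10),(0,120,14),(48,140,18)):
        for sx in(-1,1):
            for sy in(-1,1):
                x=(off+sx*t/2)/1e3;y=sy*.023
                for z,col in((.012+L/1e3,(0,255,0)),):
                    u=((proj(n,[SC[0]+c*x-s*y,SC[1]+s*x+c*y,z])[0]-(x0,y0)+.5)*k).astype(int); cv2.circle(a,tuple(u),2,col,-1)
    if n=='scene': A=a
    else: cv2.imwrite('pics/f40.png',cv2.resize(np.hstack([A,a]),None,fx=.95,fy=.95))
E
```

```text
(no output)
```

View pics/f40.png

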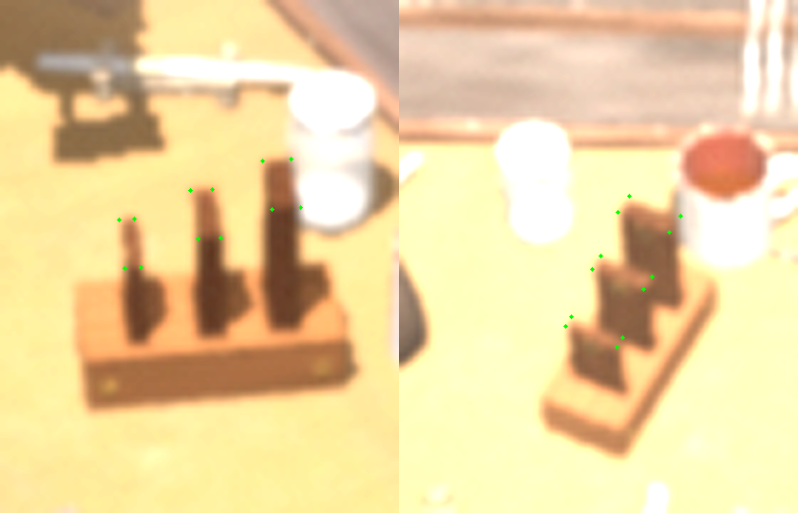

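```bash
python3 - <<'E'
from station import *
s=get_state(); print(s['t'],s['force'],s['width']); print(job_done())
E
```

```text
35.5 [-0.72679296  0.03831463  0.17047577] 0.08766757177656455
the job is handed in; nothing more can be done
None
```

All three packers now stand upright, hole end up, in their matching slots, and I handed the job in at 35.5 s of the 72 s allowed. I placed them large, then medium, then small.

**Final checks:**
- **Height:** at the end of each descent the wrist force rose to 12–23 N. My estimates of the feet at that point were 10.6 mm for the large, 13.7 mm for the medium and about 12.5 mm for the small, against the 12 mm floor. In the last scene picture the packer tops matched the fully seated height to about one pixel, roughly 3 mm.
- **Uprightness and position:** all three look upright and centred in their slots.
- **Bystanders:** the jar and mug look unmoved in the last pictures. I saw no sign that the brass weight or V block had shifted, though I did not measure them.
- **Robot:** the gripper was open and well clear of everything, with no contact force.

**What disagreed:**
- **Camera versus robot:** placing purely from the camera measurements was off by about 3 mm in each horizontal direction. The large packer landed on the rim of its slot on three tries, with up to 27 N on the wrist, before I corrected it. I applied the same correction to the other two, and both went in without touching the rim.
- **Between cameras:** in the top view all three packers appear about one pixel off from where I expected, by a similar amount each. I took this as calibration error, since the scene view and the floor contact agree.

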